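Change the kit-carton machine over to the large carton

TASK

The small-carton run is finished: first clear every finished carton out of the machine's catch tray into the tote, side by side in one layer, none on top of another. Then pull the selector knob up out of its slot, turn it to the large-carton plate and let it drop fully home; only after that turn the key all the way to START and let it spring back to RUN, where it stays. Leave the rack, bottle, stopwatch and pen alone.

Things in the scene. Friction and masses are not known exactly. Their poses are not given: they have to be found in the camera images.
- machine: fixed bench-top carton closing machine, pale grey. Origin on the table where tray and console meet; x away from the robot, y towards the catch tray, z up. Console: x -170 to -10 mm, y -300 to 0, flat deck 101 mm above the table with selector and key. Belt, guides and chute behind it: x 0 to 160, up to 140 high. Closing head: y beyond -310, x -100 to 170, 275 high
- tray_floor (a point): centre of the floor of the machine's steel catch tray, 35 mm above the table; axes as machine. Inside 308 mm along x, 228 mm along y, walls 25 mm high
- carton1: finished kit carton, white card with a brown band, 76 x 42 x 62 mm along its x, y, z, about 140 g; origin at its centre, z up while it stands upright as in the tray. Starts in the catch tray; four to six such cartons are there in a run, the rest are absent
- carton2: finished kit carton, white card with a brown band, 76 x 42 x 62 mm along its x, y, z, about 140 g; origin at its centre, z up while it stands upright as in the tray. Starts in the catch tray; four to six such cartons are there in a run, the rest are absent
- carton3: finished kit carton, white card with a brown band, 76 x 42 x 62 mm along its x, y, z, about 140 g; origin at its centre, z up while it stands upright as in the tray. Starts in the catch tray; four to six such cartons are there in a run, the rest are absent
- carton4: finished kit carton, white card with a brown band, 76 x 42 x 62 mm along its x, y, z, about 140 g; origin at its centre, z up while it stands upright as in the tray. Starts in the catch tray; four to six such cartons are there in a run, the rest are absent
- carton5: finished kit carton, white card with a brown band, 76 x 42 x 62 mm along its x, y, z, about 140 g; origin at its centre, z up while it stands upright as in the tray. Starts in the catch tray; four to six such cartons are there in a run, the rest are absent
- carton6: finished kit carton, white card with a brown band, 76 x 42 x 62 mm along its x, y, z, about 140 g; origin at its centre, z up while it stands upright as in the tray. Starts in the catch tray; four to six such cartons are there in a run, the rest are absent
- tote: loose grey open tote, 300 x 200 x 75 mm outside along its x, y, z, walls and floor 5 mm; origin at the centre of its underside. Holds six cartons in one layer, for example three along x by two along y with the 76 mm sides along y
- selector_lift (a joint): how far the selector knob is pulled up, m: 0 = dropped fully home, 0.016 = stop. A spring pulls it down with 6 N at 0, 8.5 N at the stop. It turns freely only when up by more than 9 mm; let go between slots it rests on top at about 9 mm
- selector (a joint): turn of the selector knob, rad, positive anticlockwise from above, stops at +-1.13. Slots at 0 (neutral, pin towards the machine's -x, where it starts) and at +1.047 and -1.047 (pin pointing at one of the two size plates); the round pin finds its slot within about 0.1 rad
- selector_grip (a point): on the vertical axis of the selector knob, 43 mm above the deck, moving up with the knob. Its black bar grip is 58 mm long (this frame's x), 14 mm thick (y), from 21 mm below to 16 mm above this point; below it a 38 mm wide hub and the slotted index plate, 16 mm high. The pin points along this frame's -x
- selector_pin (a point): tip of the knob's steel cross pin (10 mm thick), 46 mm from the knob's axis; at rest it lies in a slot of the index plate
- plate_large: white size plate 36 x 26 x 3 mm on the deck, 68 mm from the selector's axis, with a large raised dark rectangle (28 x 20 mm): the large-carton setting. Origin at the centre of its underside. It is on one or the other side, changing from start to start
- plate_small: like plate_large but with a small raised rectangle (12 x 8 mm): the small-carton setting, on the other side
- key (a joint): turn of the captive key, rad, positive clockwise from above: near 0 OFF, 0.8 RUN, 1.42 START (stop). It stays where it is left between OFF and RUN (friction 0.05 N m); beyond RUN a spring (0.09 rising to 0.17 N m) brings it back to RUN when let go. Ticks round the barrel: short OFF, middle RUN, long START
- key_grip (a point): on the vertical axis of the key, 40 mm above the deck, in the middle of the bow. The flat steel bow is 36 mm wide (this frame's x), 9 mm thick (y), from 16 mm below to 18 mm above this point; the round barrel below is 40 mm wide, 18 mm high. Wide side along the machine's x when OFF
- rack: white reagent rack 75 x 170 x 38 mm (along its x, y, z) with two bottles and three tubes, 120 mm high in all, beside the tote, bystander; origin at the centre of its underside
- dropper: white dropper bottle, 38 mm across, 99 mm high, bystander; origin at the centre of its underside
- stopwatch: grey hand stopwatch, 66 mm across, 19 mm high, lying behind the machine, bystander; origin at the centre of its underside
- marker: grey marker pen, 135 mm long along its x, 13 mm thick, bystander; origin under its middle
Things that resemble listed ones, but are neither listed nor needed, are in the scene too. What is shaped like the carton2 but blue, green or orange is not meant.

How it is judged:
By the outcome, as a careful person would: the job done as asked, in the order asked, and still so for the second after the job is handed in, with the robot touching nothing.
Of carton1, carton2, carton3, carton4, carton5, carton6 only 4 to 6 are there at a start; the rules pass over those that are not, and their reading is None.
At some moment in a run one of carton1, carton2, carton3, carton4, carton5, carton6 may be knocked a few centimetres aside while the robot is not near it.
Once in a run the grip may slacken for a moment while it holds something.
It also fails if it takes over 210 s, if anything falls off the work surface, if the arm or the gripper's body presses on something with over 40 N, if the wrist force passes 120 N, or if a joint passes its speed limit or range.

ROBOT

A 7-joint arm with a two-finger parallel gripper is mounted at the origin on the work surface. World frame = base frame: x ahead of the robot, y to its left, z up, the work surface at z = 0. Lengths are in m, angles in rad, forces in N, time in s.
With the tool pointing down it reaches from about 0.425 to 0.95 m from the base axis. Payload 4.7 kg.
Tool frame: the origin (TCP) lies between the finger pads; the fingertips stand 25 mm ahead of it and the grasp point (between the pads) lies 6 mm ahead of it (arm.tip_extent is the z of the fingertips in the tool frame, in m); z points along the fingers, y is the direction in which the jaws open and shut (so a half turn about z gives the same grasp; the last joint's range is limited). The gripper opens to 85 mm and grips with 20 to 120 N. Pads are 22 mm wide; open, the fingers measure 114 mm over their backs; the gripper's body (76 mm by 85 mm) begins 54 mm behind the grasp point. The pads swing forward as they close: fully open they stand 13 mm farther back than shut.
Start: joints at [1.137, 0.469, -0.049, 1.532, 0.024, 1.141, -0.082], TCP at [0.266, -0.62, 0.224] pointing down, gripper open.
Joint ranges: [-2.59, 2.59], [-0.33, 1.99], [-1.39, 1.29], [0.1, 2.45], [-1.04, 4.18], [0.21, 1.99], [-2.66, 2.66]. Speed limits (rad/s): [2.57, 2.57, 3.14, 3.14, 3.14, 3.14, 3.14].

INTERFACE

Orientations are given as a unit quaternion [w, x, y, z].
In Python, from plant import arm gives the robot as it stands.
- The arm moves only by the tool arm_command, never from a script. Its argument "series" is a list of rows, each a list of 2 entries, a list of its own where there are three numbers: the shift along the tool's x, y, z in cm, then the turn, a rotation vector about the tool's x, y, z in degrees. A call has exactly 5 rows; each row is the pose to reach, as a shift and turn from the pose measured when the call began, along the tool's axes at that moment; what a row does not reach only later rows make up. A row lasts 1/12 s, in which the tool goes at most 41.7 mm and 7.16 degrees, less where a joint would pass 70% of its speed; a pose out of reach is approached as far as the arm can. A call with a gripper value outside its range is refused whole. "grip" is the closure, from -1 (fully open) to 1 (shut), set as the call begins (left out, the last holds). The fingers move at their own pace and stop on an object; "force" is the grip in N (left out, the last holds). Time passes only in rows, so rows that repeat a pose let the fingers close, or fill a call up. It gives the time, the measured TCP pose, the force and the opening at its end, in the units of the state.
- arm.get_state(): the state, without advancing time (a new reading comes with each control period).
- arm.grab_frame(name): name is "scene" or "top"; returns the picture (400x640x3 uint8, red, green, blue); there is no depth.
- arm.camera_params(name): a dict with "mtx" (3x3 intrinsics, pixels), "pose" (4x4, takes a point from camera to world coordinates). Camera axes: x right, y down, z forward; pixel columns grow to the right and rows downward; lengths in m; the calibration is good to about 2 mm. A picture is of the moment at which its call begins. camera_params takes no time and is no camera call.
- arm.finish_job(): hands the job in, once; it reports no verdict.
Trained networks look in the newest picture that a camera, given by its name, has taken for a name from the list of things; names that differ only in an ending like _2 or _b are one class to them, and where a whole thing is asked for, a point or a joint stands for the part that bears it (a point fixed in the world has none). Each returns a list of dicts, best first, with "confidence" (0 to 1); they miss things now and then, are a little off and sometimes report something else, mostly with a low value. They report only what shows in the picture. A call takes as long as a camera call. They do not tell look-alikes from the thing itself.
- arm.look_for(camera, label): "extent" ([left, top, right, bottom] in pixels, round what is visible of it).
- arm.outline_of(camera, label): "region" (400x640 bool, what is visible of it) and "extent" ([left, top, right, bottom] in pixels, round what is visible of it).
The state is a dict: "time_s": time; "joint_pos": joint angles; "joint_velocities": joint speeds; "effort": joint torques, N m; "tcp_pos": TCP position; "orientation": TCP orientation; "ft_force": force on the tool from outside, world axes, zero at the start; "moment": the same for the moment, N m; "gripper_width": finger opening in m.
Only numpy, scipy, OpenCV 4.12 (cv2) and the standard library are available. Lean on these libraries where they do the work, as an engineer would, in place of code of your own. Each camera call takes 0.05 s, during which the arm holds its last target.

## Working session

There is one attempt and no reset: what is moved stays moved. The work goes in short steps, Python scripts to look and compute and a tool call to move; the robot and the scene stay as the last step left them, time stands still between calls to the robot, and variables do not carry over. Pictures are saved under pics/ and viewed, and the job is handed in when it is done.

Besides the shell and the picture viewer there is one more tool, called after ">>>" as name(argument=value, ...), one argument or row to a line, values as JSON. arm_command: Moves the arm, as the interface text tells. Its arguments: {"type":"object","properties":{"series":{"type":"array","items":{"type":"array"}},"grip":{"type":"number"},"force":{"type":"number"}},"required":["series"]}

```bash
mkdir -p pics; ls; python3 - <<'E'
from plant import arm
import cv2
s=arm.get_state()
print({k:(v if not hasattr(v,'round') else v) for k,v in s.items()})
for n in ["scene","top"]:
    im=arm.grab_frame(n); cv2.imwrite(f"pics/{n}0.png",im[:,:,::-1])
    p=arm.camera_params(n); print(n,p["mtx"],p["pose"])
print(arm.tip_extent)
E
```

```text
pics
{'time_s': 0.0, 'joint_pos': array([ 1.13705896,  0.46944458, -0.0485903 ,  1.53368   ,  0.02409417,
        1.14104498, -0.08232406]), 'joint_velocities': array([-0.00153458, -0.00173263,  0.00060342,  0.00164921, -0.00073498,
       -0.00146372, -0.0006794 ]), 'effort': array([ 4.46206714e-04, -5.10304391e+01, -4.68848739e-02, -2.37708253e+01,
        1.06802114e-02,  7.48012913e-03,  1.40160975e-05]), 'tcp_pos': array([ 0.26562981, -0.6198756 ,  0.22256522]), 'orientation': array([-9.67548474e-04,  9.79582640e-01,  2.01039450e-01, -2.35239159e-04]), 'ft_force': array([ 0.72110695, -0.44756095, -0.4303907 ]), 'moment': array([-0.03299914, -0.00576152, -0.0253343 ]), 'gripper_width': 0.08545417376893383}
scene [[393.98792108   0.         319.16691188]
 [  0.         393.98792108 199.86749793]
 [  0.           0.           1.        ]] [[-0.66371799  0.42512841 -0.61542202  1.31271223]
 [ 0.74797095  0.37257655 -0.54929607  0.80492037]
 [-0.00422955 -0.82489547 -0.56526946  0.85307203]
 [ 0.          0.          0.          1.        ]]
top [[454.65026204   0.         324.62585015]
 [  0.         454.65026204 199.82431712]
 [  0.           0.           1.        ]] [[ 0.00625787 -0.99763484  0.06845119  0.45185652]
 [-0.99986917 -0.00522147  0.01530919  0.08978686]
 [-0.01491557 -0.06853804 -0.997537    1.49595837]
 [ 0.          0.          0.          1.        ]]
0.025
```

View pics/scene0.png

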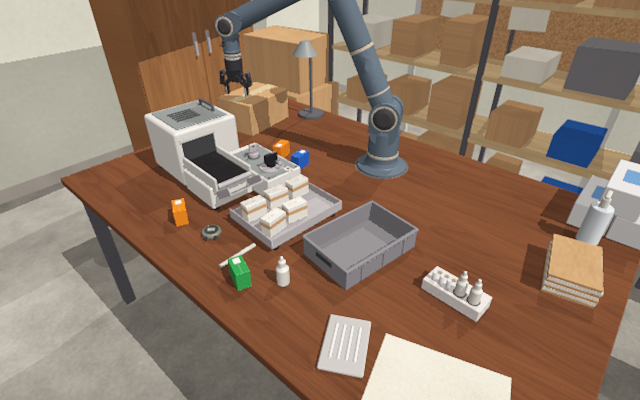

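View pics/top0.png

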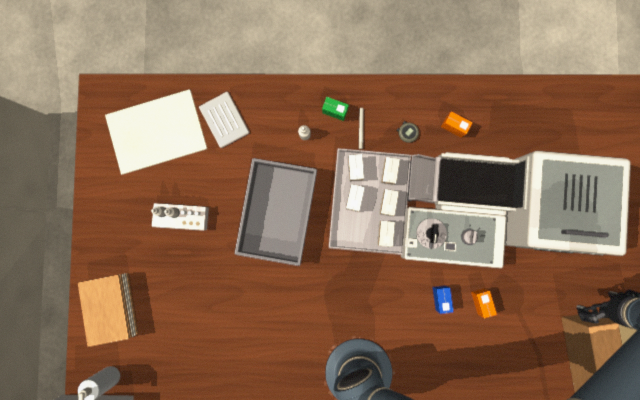

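```bash
cat > h.py <<'E'
import numpy as np, cv2
from plant import arm
from scipy.spatial.transform import Rotation as R
def cam(n):
    p=arm.camera_params(n); return np.array(p["mtx"]),np.array(p["pose"])
def proj(n,P):
    K,T=cam(n); P=np.atleast_2d(P); c=(P-T[:3,3])@T[:3,:3]; u=c@K.T; return u[:,:2]/u[:,2:]
def back(n,uv,z):
    K,T=cam(n); uv=np.atleast_2d(uv).astype(float)
    d=np.c_[uv,np.ones(len(uv))]@np.linalg.inv(K).T@T[:3,:3].T
    s=(z-T[2,3])/d[:,2]; return T[:3,3]+d*s[:,None]
def snap(n,f,box=None,k=1,draw=None):
    im=np.ascontiguousarray(arm.grab_frame(n)[:,:,::-1])
    l,t,r,b=box or (0,0,640,400)
    c=cv2.resize(im[t:b,l:r],None,fx=k,fy=k,interpolation=cv2.INTER_CUBIC)
    cv2.imwrite("pics/"+f,c); return im
E
python3 - <<'E'
from h import *
snap("top","t1.png",(320,140,440,260),5)
snap("top","t1b.png",(395,200,515,275),6)
snap("scene","s1.png",(220,140,350,250),5)
E
```

```text
(no output)
```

View pics/t1.png

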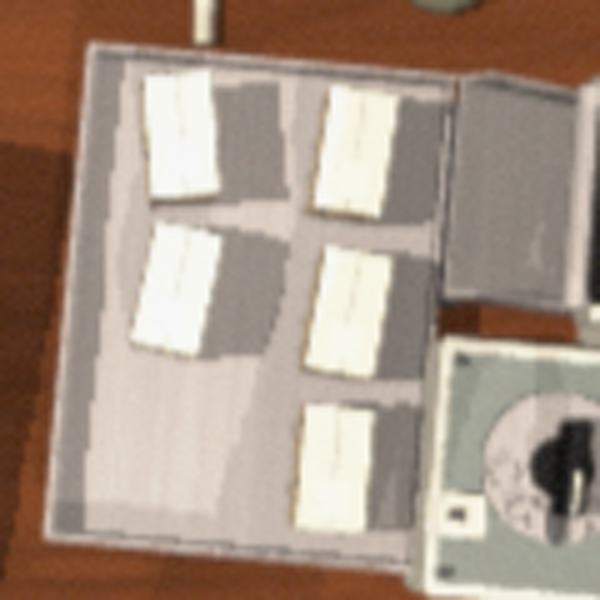

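View pics/t1b.png

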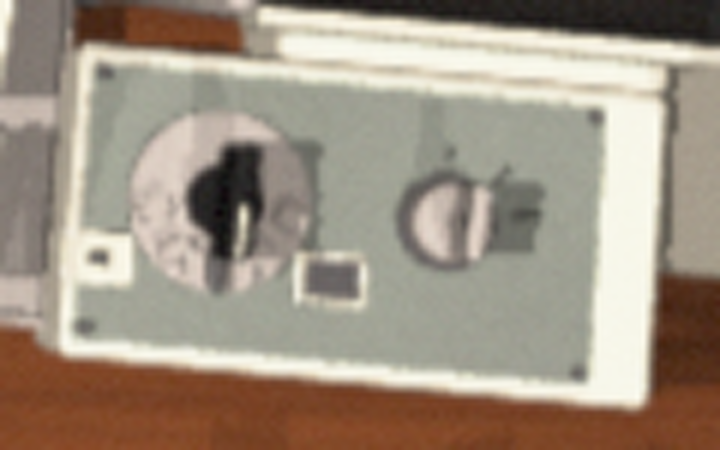

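View pics/s1.png

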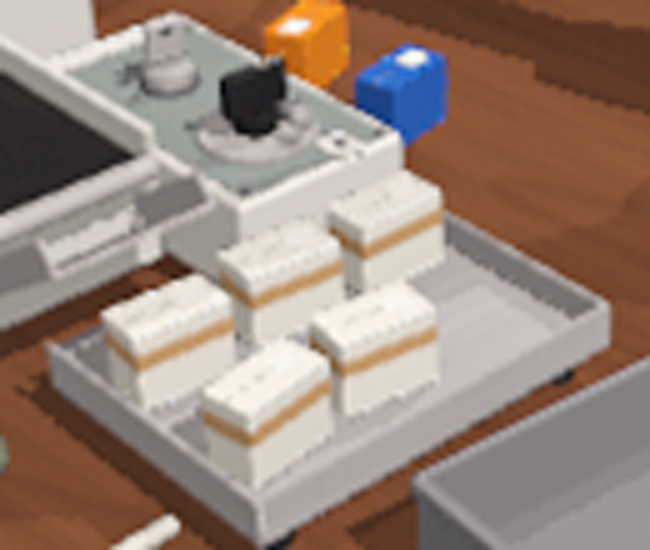

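```bash
cat >> h.py <<'E'
def rects(im,z,region=None,thr=225,mina=250,maxa=2500,k=4,box=None):
    l,t,r,b=box
    g=cv2.resize(im[t:b,l:r],None,fx=k,fy=k,interpolation=cv2.INTER_CUBIC)
    m=(g.min(2)>thr).astype(np.uint8)
    m=cv2.morphologyEx(m,cv2.MORPH_OPEN,np.ones((5,5)))
    m=cv2.morphologyEx(m,cv2.MORPH_CLOSE,np.ones((5,5)))
    cs,_=cv2.findContours(m,cv2.RETR_EXTERNAL,cv2.CHAIN_APPROX_NONE)
    out=[]
    for c in cs:
        if cv2.contourArea(c)<mina*k*k: continue
        uv=(c[:,0,:]+.5)/k-.5+[l,t]
        P=back("top",uv,z)[:,:2]
        (cx,cy),(w,h),a=cv2.minAreaRect((P*1000).astype(np.float32))
        if w<h: w,h,a=h,w,a+90
        a=(a+90)%180-90
        out.append((cx,cy,w,h,a))
    return out
E
python3 - <<'E'
from h import *
from scipy.optimize import least_squares
uv=np.array([[82,45],[668,95],[62,352],[645,405]])/6+[395,200]-.4
P=back("top",uv,.101); print(P.round(4))
M=np.array([[-.01,0],[-.01,-.3],[-.17,0],[-.17,-.3]])
f=lambda p:((M@np.array([[np.cos(p[2]),np.sin(p[2])],[-np.sin(p[2]),np.cos(p[2])]])+p[:2])-P[:,:2]).ravel()
s=least_squares(f,[.5,0,0]); print(s.x,s.fun.round(4))
im=arm.grab_frame("top")
for thr in(170,190,210):
  print(thr)
  for r in rects(im,.097,thr=thr,box=(320,140,415,255)): print(np.round(r,1))
E
```

```text
[[ 0.5266 -0.1452  0.101 ]
 [ 0.5027 -0.4422  0.101 ]
 [ 0.3707 -0.1341  0.101 ]
 [ 0.3462 -0.4274  0.101 ]]
[ 0.53854332 -0.14511922 -0.08189323] [ 0.002   0.0009  0.0013 -0.0011 -0.0016  0.0029 -0.0017 -0.0028]
170
[545.3 -33.2 290.8 198.3  -4.7]
190
[446.  -78.8  78.8  41.7  -4.9]
[485.8  20.8 133.6  95.3  -7.9]
[543.5 -88.2  77.1  41.9  -9.8]
[557.   18.1  78.2  43.8 -12.1]
[643.2 -92.7  77.6  42.3  -8.3]
[652.8  15.4  78.   43.3   4.3]
210
[446.5 -78.7  74.9  40.4  -4.1]
[543.2 -88.1  74.6  40.5  -9.7]
[556.7  17.8  75.3  41.2 -12.3]
[642.9 -92.5  75.3  40.6  -8.7]
[652.7  15.4  75.4  41.6   4.2]
```

```bash
python3 - <<'E'
from h import *
snap("top","t2.png",(225,145,330,275),4)
for n in ["tote"]:
    for c in arm.outline_of("top",n)[:2]:
        print(c["confidence"],c["extent"])
        m=c["region"].astype(np.uint8); cs,_=cv2.findContours(m,0,1); k=max(cs,key=cv2.contourArea)[:,0,:]
        P=back("top",k,.075)[:,:2]*1000
        print(cv2.minAreaRect(P.astype(np.float32)), back("top",[[252,159],[316,168],[236,256],[299,264]],.075).round(3))
E
```

```text
0.67 [236.2, 162.0, 317.1, 264.5]
((514.296875, 266.353759765625), (211.1216278076172, 307.6374206542969), 80.47859191894531) [[0.677 0.342 0.075]
 [0.65  0.139 0.075]
 [0.372 0.387 0.075]
 [0.349 0.19  0.075]]
```

View pics/t2.png

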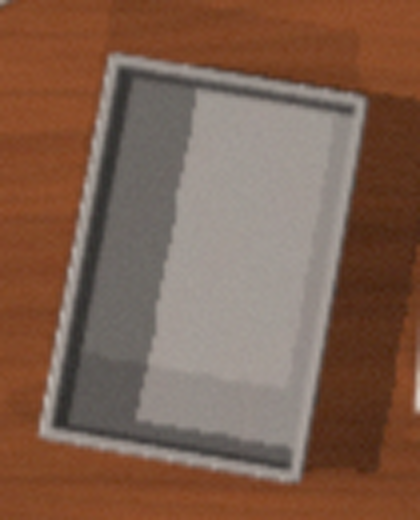

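```bash
python3 - <<'E'
from h import *
from scipy.optimize import least_squares
uv=np.array([[115,55],[365,98],[42,433],[298,480]])/4+[225,145]-.4
P=back("top",uv,.075)
M=np.array([[.15,.1],[.15,-.1],[-.15,.1],[-.15,-.1]])
f=lambda p:((M@np.array([[np.cos(p[2]),np.sin(p[2])],[-np.sin(p[2]),np.cos(p[2])]])+p[:2])-P[:,:2]).ravel()
s=least_squares(f,[.5,.26,0]); x=s.x;print(x,np.degrees(x[2]),s.fun.round(4))
c,q=np.cos(x[2]),np.sin(x[2])
for a in(-.095,0,.095):
  for b in(-.046,.046): print(a,b,np.round([x[0]+c*a-q*b,x[1]+q*a+c*b],4))
E
```

```text
[ 0.51382354  0.26419972 -0.16929486] -9.699881108520097 [-0.001  -0.0002 -0.0014  0.0005  0.0006 -0.0016  0.0018  0.0013]
-0.095 -0.046 [0.4124 0.2349]
-0.095 0.046 [0.4279 0.3255]
0 -0.046 [0.5061 0.2189]
0 0.046 [0.5216 0.3095]
0.095 -0.046 [0.5997 0.2029]
0.095 0.046 [0.6152 0.2935]
```

```bash
cat >> h.py <<'E'
def go(x,y,z,yaw):
    s=arm.get_state(); q=s["orientation"]; Rc=R.from_quat([q[1],q[2],q[3],q[0]])
    T=R.from_euler("z",yaw,degrees=True)*R.from_euler("x",180,degrees=True)
    d=Rc.inv().apply(np.array([x,y,z])-s["tcp_pos"])*100
    r=(Rc.inv()*T).as_rotvec(degrees=True)
    print("t",round(s["time_s"],2),"pos",s["tcp_pos"].round(4),"w",round(s["gripper_width"],4),"F",s["ft_force"].round(1),"->",d.round(2).tolist(),r.round(1).tolist(), "len",round(float(np.linalg.norm(d)),1))
def T2(x,y,z,yaw,pts=()): go(x,y,z,yaw)
E
python3 -c "
from h import *
go(.30,-.42,.26,12)
go(.43,-.08,.20,-4)"
```

```text
t 0.4 pos [ 0.2659 -0.6204  0.2235] w 0.0856 F [-0.8 -0.   0. ] -> [11.03, -17.08, -3.65] [-0.0, -0.0, 11.2] len 20.7
t 0.4 pos [ 0.2659 -0.6204  0.2235] w 0.0856 F [-0.8 -0.   0. ] -> [36.37, -43.21, 2.36] [-0.0, -0.0, 27.2] len 56.5
```

>>> arm_command(
  series=[
    [[2,-3.4,-0.8],[0,0,2]],
    [[5,-7,-1.6],[0,0,5]],
    [[8,-11,-2.5],[0,0,8]],
    [[11,-15,-3],[0,0,11]],
    [[14,-19,-3],[0,0,14]],
  ],
  grip=-0.4,
  force=50,
)

```text
time_s: 0.82
tcp_pos: [0.3127, -0.42, 0.2533]
orientation: [0.001, 0.997, 0.079, 0.001]
ft_force: [0.2, 0.4, 1.3]
gripper_width: 0.0597
```

```bash
python3 -c "
from h import *
go(.446,-.079,.16,-4.3)"
```

```text
t 0.82 pos [ 0.3127 -0.42    0.2533] w 0.0597 F [0.2 0.4 1.3] -> [18.5, -31.6, 9.3] [0.1, -0.1, 13.3] len 37.8
```

>>> arm_command(
  series=[
    [[2,-3.5,0],[0,0,2]],
    [[4,-7,0],[0,0,4]],
    [[6,-10.5,0.5],[0,0,6]],
    [[8,-14,1],[0,0,8]],
    [[10,-17.5,1],[0,0,10]],
  ],
)

```text
time_s: 1.23
tcp_pos: [0.3838, -0.2294, 0.2427]
orientation: [0.001, 1.0, -0.01, 0.0]
ft_force: [0.7, -0.4, 0.1]
gripper_width: 0.0597
```

```bash
python3 -c "
from h import *
go(.446,-.079,.16,-4.3)"
```

```text
t 1.23 pos [ 0.3838 -0.2294  0.2427] w 0.0597 F [ 0.7 -0.4  0.1] -> [5.93, -15.16, 8.26] [0.1, -0.0, 3.2] len 18.3
```

>>> arm_command(
  series=[
    [[1.5,-3.8,0],[0,0,1]],
    [[3,-7.6,1],[0,0,2]],
    [[4.5,-11.4,3],[0,0,3]],
    [[5.9,-15.2,5.5],[0,0,3.2]],
    [[5.9,-15.2,8.3],[0,0,3.2]],
  ],
)

```text
time_s: 1.65
tcp_pos: [0.45, -0.0729, 0.1616]
orientation: [-0.0, 0.999, -0.034, 0.005]
ft_force: [0.9, -1.5, -0.7]
gripper_width: 0.0596
```

```bash
python3 -c "
from h import *
go(.446,-.079,.078,-4.3)
im=snap('top','t3.png',(320,140,440,260),5)
for r in rects(im,.097,thr=210,box=(320,140,415,255)): print(np.round(r,1))
go(.446,-.079,.078,-4.3)
"
```

```text
t 1.65 pos [ 0.45   -0.0729  0.1616] w 0.0596 F [ 0.9 -1.5 -0.7] -> [-0.44, 0.64, 8.36] [-0.0, -0.6, 0.4] len 8.4
[542.5 -88.3  75.1  41.3  -9.6]
[557.1  18.   74.4  40.6 -12.1]
[643.2 -93.1  74.8  41.5  -8.2]
[652.4  15.5  74.6  40.4   4.1]
t 1.7 pos [ 0.4443 -0.073   0.1544] w 0.0601 F [-1.3  0.7 -4.9] -> [0.24, 0.6, 7.64] [-0.1, 0.3, 0.5] len 7.7
```

>>> arm_command(
  series=[
    [[0.2,0.6,1],[0,0,0.5]],
    [[0.2,0.6,3],[0,0,0.5]],
    [[0.2,0.6,5],[0,0,0.5]],
    [[0.2,0.6,6.8],[0,0,0.5]],
    [[0.2,0.6,7.5],[0,0,0.5]],
  ],
)

```text
time_s: 2.12
tcp_pos: [0.4441, -0.0794, 0.0777]
orientation: [-0.001, 0.999, -0.038, -0.004]
ft_force: [0.1, 0.0, -0.0]
gripper_width: 0.0598
```

```bash
python3 -c "
from h import *
go(.446,-.079,.078,-4.3)
"
```

```text
t 2.12 pos [ 0.4441 -0.0794  0.0777] w 0.0598 F [ 0.1  0.  -0. ] -> [0.19, -0.06, -0.03] [-0.1, 0.5, -0.1] len 0.2
```

>>> arm_command(
  series=[
    [[0.1,0,0],[0,0,0]],
    [[0.1,0,0],[0,0,0]],
    [[0.1,0,0],[0,0,0]],
    [[0.1,0,0],[0,0,0]],
    [[0.1,0,-0.5],[0,0,0]],
  ],
  grip=1,
  force=50,
)

```text
time_s: 2.53
tcp_pos: [0.4449, -0.0795, 0.0829]
orientation: [-0.001, 0.999, -0.038, -0.004]
ft_force: [0.4, -0.2, -1.3]
gripper_width: 0.0403
```

```bash
python3 -c "
from h import *
go(.4124,.2349,.18,-9.7)
"
```

```text
t 2.53 pos [ 0.4449 -0.0795  0.0829] w 0.0403 F [ 0.4 -0.2 -1.3] -> [-5.72, -31.12, -9.6] [-0.1, 0.5, 5.3] len 33.1
```

>>> arm_command(
  series=[
    [[0,0,-2.5],[0,0,0]],
    [[0,0,-6],[0,0,0]],
    [[0,-1,-9],[0,0,1]],
    [[-1,-4,-10],[0,0,2]],
    [[-1.5,-7.5,-10],[0,0,3]],
  ],
)

```text
time_s: 2.95
tcp_pos: [0.4383, -0.0048, 0.1871]
orientation: [-0.0, 0.998, -0.067, -0.001]
ft_force: [1.1, 0.9, -0.7]
gripper_width: 0.0402
```

```bash
python3 -c "
from h import *
go(.4124,.2349,.175,-9.7)
"
```

```text
t 2.95 pos [ 0.4383 -0.0048  0.1871] w 0.0402 F [ 1.1  0.9 -0.7] -> [-5.79, -23.4, 1.24] [-0.1, 0.1, 2.0] len 24.1
```

>>> arm_command(
  series=[
    [[-1,-4,0],[0,0,1]],
    [[-2,-8,0.3],[0,0,2]],
    [[-3,-12,0.6],[0,0,2]],
    [[-4,-16,0.9],[0,0,2]],
    [[-5,-20,1.2],[0,0,2]],
  ],
)

```text
time_s: 3.37
tcp_pos: [0.4152, 0.2019, 0.1763]
orientation: [-0.001, 0.996, -0.085, 0.0]
ft_force: [0.6, -0.3, -1.5]
gripper_width: 0.0401
```

```bash
python3 -c "
from h import *
go(.4124,.2349,.05,-9.7)
"
```

```text
t 3.37 pos [0.4152 0.2019 0.1763] w 0.0401 F [ 0.6 -0.3 -1.5] -> [-0.84, -3.19, 12.64] [-0.1, -0.0, -0.0] len 13.1
```

>>> arm_command(
  series=[
    [[-0.8,-3.2,0],[0,0,0]],
    [[-0.8,-3.2,1],[0,0,0]],
    [[-0.8,-3.2,3.5],[0,0,0]],
    [[-0.8,-3.2,6],[0,0,0]],
    [[-0.8,-3.2,8],[0,0,0]],
  ],
)

```text
time_s: 3.78
tcp_pos: [0.4126, 0.2346, 0.0956]
orientation: [-0.0, 0.996, -0.085, 0.001]
ft_force: [-0.1, -0.7, -1.5]
gripper_width: 0.0404
```

```bash
python3 -c "
from h import *
go(.4124,.2349,.05,-9.7)
"
```

```text
t 3.78 pos [0.4126 0.2346 0.0956] w 0.0404 F [-0.1 -0.7 -1.5] -> [-0.03, -0.02, 4.56] [-0.1, -0.1, -0.0] len 4.6
```

>>> arm_command(
  series=[
    [[0,0,1.5],[0,0,0]],
    [[0,0,3],[0,0,0]],
    [[0,0,4],[0,0,0]],
    [[0,0,4.5],[0,0,0]],
    [[0,0,4.7],[0,0,0]],
  ],
)

```text
time_s: 4.2
tcp_pos: [0.4126, 0.2345, 0.0485]
orientation: [-0.0, 0.996, -0.085, 0.0]
ft_force: [-1.1, 0.1, -1.2]
gripper_width: 0.0405
```

```bash
python3 -c "
from h import *
go(.4124,.2349,.05,-9.7)
"
```

```text
t 4.2 pos [0.4126 0.2345 0.0485] w 0.0405 F [-1.1  0.1 -1.2] -> [-0.03, -0.04, -0.15] [-0.0, -0.1, -0.0] len 0.2
```

>>> arm_command(
  series=[
    [[0,0,0.1],[0,0,0]],
    [[0,0,0.1],[0,0,0]],
    [[0,0,0.1],[0,0,0]],
    [[0,0,-1],[0,0,0]],
    [[0,0,-4],[0,0,0]],
  ],
  grip=-0.4,
)

```text
time_s: 4.62
tcp_pos: [0.4106, 0.2331, 0.0872]
orientation: [0.002, 0.996, -0.085, -0.002]
ft_force: [0.9, 0.5, 0.9]
gripper_width: 0.0601
```

```bash
python3 -c "
from h import *
go(.557,.018,.18,-12)
"
```

```text
t 4.62 pos [0.4106 0.2331 0.0872] w 0.0601 F [0.9 0.5 0.9] -> [18.02, 18.76, -9.3] [0.2, 0.3, 2.3] len 27.6
```

>>> arm_command(
  series=[
    [[0,0,-3.5],[0,0,0]],
    [[2,2,-6],[0,0,1]],
    [[5,5,-6.5],[0,0,2]],
    [[7.5,7.8,-6.5],[0,0,2.3]],
    [[10.3,10.7,-6.5],[0,0,2.3]],
  ],
)

```text
time_s: 5.03
tcp_pos: [0.4957, 0.1094, 0.1548]
orientation: [0.001, 0.995, -0.104, -0.0]
ft_force: [1.3, 0.3, 0.2]
gripper_width: 0.0599
```

```bash
python3 -c "
from h import *
im=arm.grab_frame('top')
for r in rects(im,.097,thr=210,box=(320,140,415,255)): print(np.round(r,1))
go(.557,.018,.15,-12)
"
```

```text
[642.8 -92.9  75.3  41.4  -8.5]
[652.7  15.4  73.8  40.5   4.1]
t 5.08 pos [0.5006 0.1003 0.154 ] w 0.0598 F [ 3.  -5.9  0.5] -> [7.3, 6.79, 0.47] [0.4, -0.2, -0.6] len 10.0
```

>>> arm_command(
  series=[
    [[3,2.8,0],[0,0,-0.3]],
    [[5.5,5,0.2],[0,0,-0.6]],
    [[7.3,6.8,0.4],[0,0,-0.6]],
    [[7.3,6.8,2],[0,0,-0.6]],
    [[7.3,6.8,4],[0,0,-0.6]],
  ],
)

```text
time_s: 5.5
tcp_pos: [0.5596, 0.0154, 0.1167]
orientation: [0.003, 0.994, -0.108, 0.004]
ft_force: [0.0, 0.5, 0.3]
gripper_width: 0.0599
```

```bash
python3 -c "
from h import *
go(.557,.018,.078,-12)
"
```

```text
t 5.5 pos [0.5596 0.0154 0.1167] w 0.0599 F [0.  0.5 0.3] -> [-0.34, -0.22, 3.87] [0.3, -0.5, -0.3] len 3.9
```

>>> arm_command(
  series=[
    [[-0.3,-0.2,1],[0,0,0]],
    [[-0.3,-0.2,2],[0,0,0]],
    [[-0.3,-0.2,3],[0,0,0]],
    [[-0.3,-0.2,3.6],[0,0,0]],
    [[-0.3,-0.2,3.9],[0,0,0]],
  ],
)

```text
time_s: 5.92
tcp_pos: [0.5571, 0.0181, 0.0772]
orientation: [0.003, 0.994, -0.107, 0.003]
ft_force: [0.4, -0.3, 0.8]
gripper_width: 0.0601
```

>>> arm_command(
  series=[
    [[0,0,0],[0,0,0]],
    [[0,0,0],[0,0,0]],
    [[0,0,0],[0,0,0]],
    [[0,0,0],[0,0,0]],
    [[0,0,-1],[0,0,0]],
  ],
  grip=1,
)

```text
time_s: 6.33
tcp_pos: [0.5556, 0.018, 0.0861]
orientation: [0.003, 0.994, -0.107, 0.002]
ft_force: [-0.2, 0.2, -2.1]
gripper_width: 0.0404
```

```bash
python3 -c "
from h import *
go(.4279,.3255,.175,-9.7)
go(.5061,.2189,.175,-9.7)
"
```

```text
t 6.33 pos [0.5556 0.018  0.0861] w 0.0404 F [-0.2  0.2 -2.1] -> [-18.99, -27.27, -9.13] [0.4, -0.2, -2.6] len 34.5
t 6.33 pos [0.5556 0.018  0.0861] w 0.0404 F [-0.2  0.2 -2.1] -> [-9.08, -18.52, -9.04] [0.4, -0.2, -2.6] len 22.5
```

>>> arm_command(
  series=[
    [[0,0,-3],[0,0,0]],
    [[0,0,-7],[0,0,0]],
    [[-1,-1.5,-9],[0,0,-1]],
    [[-3,-4.3,-9.2],[0,0,-2]],
    [[-5.3,-7.7,-9.2],[0,0,-2.6]],
  ],
)

```text
time_s: 6.75
tcp_pos: [0.5218, 0.1039, 0.1804]
orientation: [0.003, 0.996, -0.087, 0.005]
ft_force: [0.9, 0.7, -1.8]
gripper_width: 0.0409
```

```bash
python3 -c "
from h import *
go(.4279,.3255,.175,-9.7)
"
```

```text
t 6.75 pos [0.5218 0.1039 0.1804] w 0.0409 F [ 0.9  0.7 -1.8] -> [-13.1, -20.19, 0.31] [0.3, -0.5, -0.3] len 24.1
```

>>> arm_command(
  series=[
    [[-2.2,-3.4,0],[0,0,0]],
    [[-4.4,-6.8,0],[0,0,0]],
    [[-6.6,-10.2,0],[0,0,0]],
    [[-8.8,-13.6,0],[0,0,0]],
    [[-11,-17,0],[0,0,0]],
  ],
)

```text
time_s: 7.17
tcp_pos: [0.4421, 0.292, 0.1795]
orientation: [0.003, 0.996, -0.087, 0.005]
ft_force: [0.7, 0.4, -1.4]
gripper_width: 0.0406
```

```bash
python3 -c "
from h import *
go(.4279,.3255,.0485,-9.7)
"
```

```text
t 7.17 pos [0.4421 0.292  0.1795] w 0.0406 F [ 0.7  0.4 -1.4] -> [-2.12, -3.12, 13.06] [0.3, -0.6, -0.3] len 13.6
```

>>> arm_command(
  series=[
    [[-1.5,-2.2,0],[0,0,0]],
    [[-2.1,-3.1,1],[0,0,0]],
    [[-2.1,-3.1,4],[0,0,0]],
    [[-2.1,-3.1,7],[0,0,0]],
    [[-2.1,-3.1,9],[0,0,0]],
  ],
)

```text
time_s: 7.58
tcp_pos: [0.4267, 0.3253, 0.0879]
orientation: [0.004, 0.996, -0.087, 0.005]
ft_force: [0.3, -0.0, -1.3]
gripper_width: 0.0404
```

```bash
python3 -c "
from h import *
go(.4279,.3255,.0485,-9.7)
"
```

```text
t 7.58 pos [0.4267 0.3253 0.0879] w 0.0404 F [ 0.3 -0.  -1.3] -> [0.08, -0.07, 3.94] [0.4, -0.6, -0.2] len 3.9
```

>>> arm_command(
  series=[
    [[0.1,0,1.5],[0,0,0]],
    [[0.1,0,2.8],[0,0,0]],
    [[0.1,0,3.5],[0,0,0]],
    [[0.1,0,3.9],[0,0,0]],
    [[0.1,0,4],[0,0,0]],
  ],
)

```text
time_s: 8.0
tcp_pos: [0.428, 0.3249, 0.048]
orientation: [0.004, 0.996, -0.087, 0.005]
ft_force: [0.8, 0.8, -1.3]
gripper_width: 0.0408
```

>>> arm_command(
  series=[
    [[0,0,0],[0,0,0]],
    [[0,0,0],[0,0,0]],
    [[0,0,0],[0,0,0]],
    [[0,0,-2],[0,0,0]],
    [[0,0,-6],[0,0,0]],
  ],
  grip=-0.4,
)

```text
time_s: 8.42
tcp_pos: [0.4252, 0.3231, 0.1054]
orientation: [0.007, 0.996, -0.087, 0.002]
ft_force: [0.8, 0.2, -0.7]
gripper_width: 0.0597
```

```bash
python3 -c "
from h import *
im=snap('top','t4.png',(225,140,425,275),4)
for r in rects(im,.097,thr=210,box=(320,140,415,255)): print(np.round(r,1))
for r in rects(im,.067,thr=170,box=(235,160,315,264)): print('tote',np.round(r,1))
go(.653,.0155,.15,4.1)
"
```

```text
[542.4 -88.4  75.   41.2 -10. ]
[642.8 -92.7  75.2  41.3  -8.8]
[652.7  15.4  75.4  41.6   4.2]
tote [412.9 236.4  74.6  43.2  -9.3]
t 8.47 pos [0.43   0.328  0.1153] w 0.0595 F [1.8 0.7 5.8] -> [27.41, 26.92, -3.05] [0.1, -0.9, -14.0] len 38.5
```

View pics/t4.png

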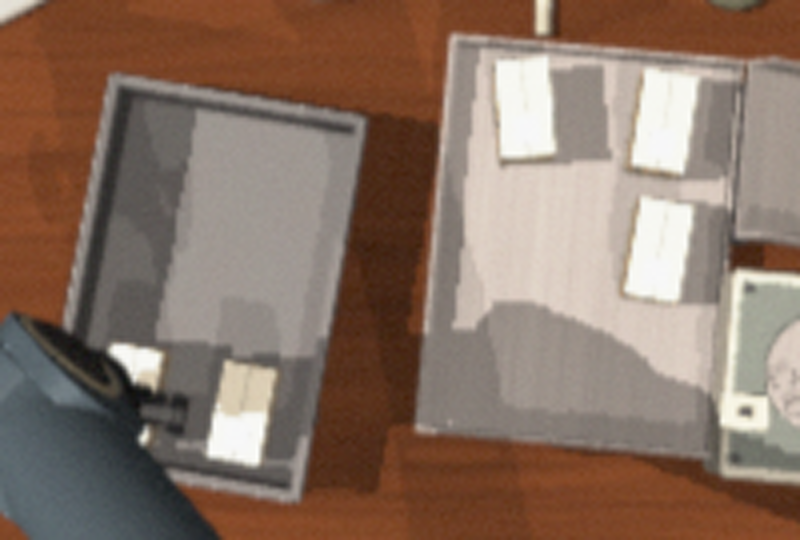

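>>> arm_command(
  series=[
    [[2,2,-3],[0,0,-2]],
    [[5,5,-4.5],[0,0,-5]],
    [[8,7.8,-4.5],[0,0,-8]],
    [[11,10.7,-4.5],[0,0,-11]],
    [[14,13.6,-4.5],[0,0,-14]],
  ],
)

```text
time_s: 8.88
tcp_pos: [0.5415, 0.1739, 0.1643]
orientation: [0.001, 0.999, 0.037, 0.01]
ft_force: [1.2, 0.3, -0.7]
gripper_width: 0.0599
```

```bash
python3 -c "
from h import *
go(.653,.0155,.15,4.1)
"
```

```text
t 8.88 pos [0.5415 0.1739 0.1643] w 0.0599 F [ 1.2  0.3 -0.7] -> [9.92, 16.62, 1.66] [0.1, -1.1, 0.1] len 19.4
```

>>> arm_command(
  series=[
    [[2,3.4,0],[0,-0.5,0]],
    [[4,6.7,0.3],[0,-1,0]],
    [[6.2,10.2,0.7],[0,-1,0]],
    [[8.2,13.6,1.2],[0,-1,0]],
    [[9.7,16.4,1.7],[0,-1,0]],
  ],
)

```text
time_s: 9.3
tcp_pos: [0.6529, 0.0138, 0.1504]
orientation: [0.002, 0.999, 0.036, 0.003]
ft_force: [0.8, -0.1, -0.4]
gripper_width: 0.0601
```

```bash
python3 -c "
from h import *
go(.653,.0155,.078,4.1)
"
```

```text
t 9.3 pos [0.6529 0.0138 0.1504] w 0.0601 F [ 0.8 -0.1 -0.4] -> [-0.02, -0.19, 7.24] [0.2, -0.3, -0.0] len 7.2
```

>>> arm_command(
  series=[
    [[0,-0.2,0.5],[0,0,0]],
    [[0,-0.2,2.5],[0,0,0]],
    [[0,-0.2,5],[0,0,0]],
    [[0,-0.2,6.7],[0,0,0]],
    [[0,-0.2,7.2],[0,0,0]],
  ],
)

```text
time_s: 9.72
tcp_pos: [0.6512, 0.0155, 0.0758]
orientation: [0.002, 0.999, 0.035, 0.0]
ft_force: [-0.9, -0.4, 0.3]
gripper_width: 0.0599
```

>>> arm_command(
  series=[
    [[0,0,0],[0,0,0]],
    [[0,0,0],[0,0,0]],
    [[0,0,0],[0,0,0]],
    [[0,0,0],[0,0,0]],
    [[0,0,-1],[0,0,0]],
  ],
  grip=1,
)

```text
time_s: 10.13
tcp_pos: [0.6503, 0.0155, 0.0853]
orientation: [0.002, 0.999, 0.036, -0.001]
ft_force: [0.7, 0.3, -0.9]
gripper_width: 0.0408
```

```bash
python3 -c "
from h import *
go(.5061,.2189,.175,-9.7)
"
```

```text
t 10.13 pos [0.6503 0.0155 0.0853] w 0.0408 F [ 0.7  0.3 -0.9] -> [-12.95, -21.28, -9.02] [0.2, 0.1, 13.8] len 26.5
```

>>> arm_command(
  series=[
    [[0,0,-3],[0,0,0]],
    [[0,0,-7],[0,0,2]],
    [[-1.5,-2.5,-9],[0,0,6]],
    [[-3.5,-5.7,-9.2],[0,0,10]],
    [[-5.7,-9.3,-9.2],[0,0,13.8]],
  ],
)

```text
time_s: 10.55
tcp_pos: [0.589, 0.1037, 0.1809]
orientation: [0.001, 0.996, -0.089, 0.003]
ft_force: [-0.3, 1.1, -1.9]
gripper_width: 0.0407
```

```bash
python3 -c "
from h import *
go(.5061,.2189,.17,-9.7)
"
```

```text
t 10.55 pos [0.589  0.1037 0.1809] w 0.0407 F [-0.3  1.1 -1.9] -> [-10.2, -9.87, 1.02] [0.1, -0.3, -0.5] len 14.2
```

>>> arm_command(
  series=[
    [[-2.8,-2.7,0],[0,0,-0.5]],
    [[-5.6,-5.4,0],[0,0,-0.5]],
    [[-8.2,-8,0.5],[0,0,-0.5]],
    [[-10.1,-9.8,1],[0,0,-0.5]],
    [[-10.2,-9.9,2.5],[0,0,-0.5]],
  ],
)

```text
time_s: 10.97
tcp_pos: [0.5036, 0.2267, 0.1585]
orientation: [-0.002, 0.997, -0.079, 0.005]
ft_force: [0.7, -0.0, -1.3]
gripper_width: 0.0406
```

```bash
python3 -c "
from h import *
go(.5061,.2189,.047,-9.7)
"
```

```text
t 10.97 pos [0.5036 0.2267 0.1585] w 0.0406 F [ 0.7 -0.  -1.3] -> [0.28, 0.79, 11.15] [-0.3, -0.5, 0.6] len 11.2
```

>>> arm_command(
  series=[
    [[0.2,0.6,1],[0,0,0.5]],
    [[0.2,0.6,3],[0,0,0.5]],
    [[0.2,0.6,5],[0,0,0.5]],
    [[0.2,0.6,6.5],[0,0,0.5]],
    [[0.2,0.6,7],[0,0,0.5]],
  ],
)

```text
time_s: 11.38
tcp_pos: [0.5048, 0.2188, 0.087]
orientation: [-0.001, 0.996, -0.085, 0.003]
ft_force: [0.3, -0.9, -0.6]
gripper_width: 0.0406
```

```bash
python3 -c "
from h import *
go(.5061,.2189,.047,-9.7)
"
```

```text
t 11.38 pos [0.5048 0.2188 0.087 ] w 0.0406 F [ 0.3 -0.9 -0.6] -> [0.1, -0.03, 4.0] [-0.2, -0.4, -0.0] len 4.0
```

>>> arm_command(
  series=[
    [[0.1,0,1.5],[0,0,0]],
    [[0.1,0,2.8],[0,0,0]],
    [[0.1,0,3.6],[0,0,0]],
    [[0.1,0,4],[0,0,0]],
    [[0.1,0,4],[0,0,0]],
  ],
)

```text
time_s: 11.8
tcp_pos: [0.5062, 0.2182, 0.0468]
orientation: [-0.001, 0.996, -0.085, 0.003]
ft_force: [0.4, -0.1, -1.6]
gripper_width: 0.0407
```

>>> arm_command(
  series=[
    [[0,0,0],[0,0,0]],
    [[0,0,0],[0,0,0]],
    [[0,0,0],[0,0,0]],
    [[0,0,-2],[0,0,0]],
    [[0,0,-6],[0,0,0]],
  ],
  grip=-0.4,
)

```text
time_s: 12.22
tcp_pos: [0.5029, 0.2166, 0.1041]
orientation: [0.001, 0.996, -0.085, -0.001]
ft_force: [0.6, -0.2, 0.2]
gripper_width: 0.0597
```

```bash
python3 -c "
from h import *
im=snap('top','t5.png',(225,140,425,275),4)
for r in rects(im,.097,thr=210,box=(320,140,415,255)): print(np.round(r,1))
for r in rects(im,.067,thr=170,box=(235,160,315,264)): print('tote',np.round(r,1))
go(.543,-.088,.15,-9.8)
"
```

```text
[642.9 -92.8  75.9  41.6  -8.7]
tote [427.7 324.6  78.   43.3  -9.8]
t 12.27 pos [0.5089 0.2199 0.1142] w 0.0598 F [0.9 0.9 5.7] -> [8.62, 29.75, -3.69] [-0.4, -0.8, 0.1] len 31.2
```

View pics/t5.png

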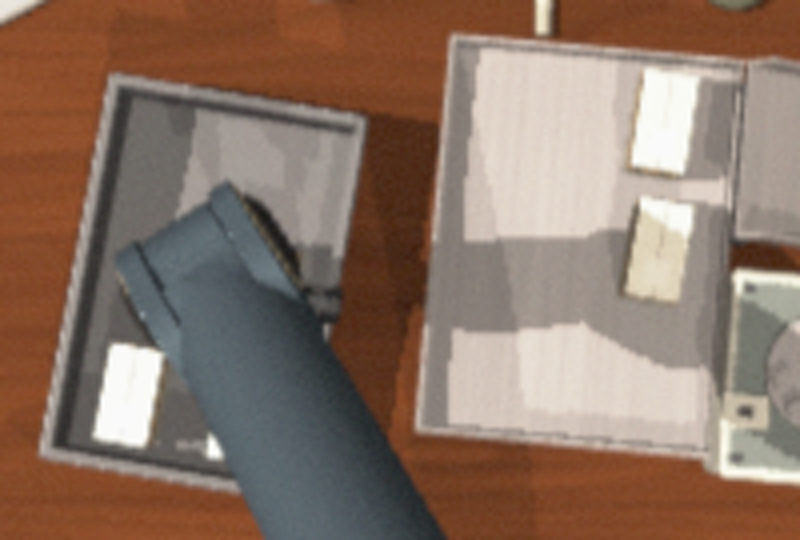

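>>> arm_command(
  series=[
    [[0,1,-3],[0,0,0]],
    [[1,4,-4.5],[0,-0.8,0]],
    [[2.2,8,-4.5],[0,-0.8,0]],
    [[3.4,12,-4.5],[0,-0.8,0]],
    [[4.6,16,-4.5],[0,-0.8,0]],
  ],
)

```text
time_s: 12.68
tcp_pos: [0.5271, 0.0531, 0.1601]
orientation: [-0.004, 0.996, -0.084, 0.002]
ft_force: [0.9, 0.1, 1.2]
gripper_width: 0.0598
```

```bash
python3 -c "
from h import *
go(.543,-.088,.15,-9.8)
"
```

```text
t 12.68 pos [0.5271 0.0531 0.1601] w 0.0598 F [0.9 0.1 1.2] -> [3.93, 13.65, 0.91] [-0.5, -0.2, 0.1] len 14.2
```

>>> arm_command(
  series=[
    [[1.1,3.8,0],[0,0,0]],
    [[2.2,7.6,0.3],[0,0,0]],
    [[3.2,11.2,0.6],[0,0,0]],
    [[3.9,13.6,1],[0,0,0]],
    [[3.9,13.6,2],[0,0,0]],
  ],
)

```text
time_s: 13.1
tcp_pos: [0.5442, -0.0952, 0.1407]
orientation: [-0.002, 0.996, -0.089, 0.004]
ft_force: [0.2, -0.8, -0.0]
gripper_width: 0.06
```

```bash
python3 -c "
from h import *
go(.543,-.088,.078,-9.8)
"
```

```text
t 13.1 pos [ 0.5442 -0.0952  0.1407] w 0.06 F [ 0.2 -0.8 -0. ] -> [-0.3, -0.65, 6.27] [-0.3, -0.5, -0.5] len 6.3
```

>>> arm_command(
  series=[
    [[-0.3,-0.6,0],[0,0,-0.5]],
    [[-0.3,-0.6,1],[0,0,-0.5]],
    [[-0.3,-0.6,3],[0,0,-0.5]],
    [[-0.3,-0.6,5],[0,0,-0.5]],
    [[-0.3,-0.6,6.1],[0,0,-0.5]],
  ],
)

```text
time_s: 13.52
tcp_pos: [0.5421, -0.0862, 0.0781]
orientation: [-0.003, 0.997, -0.083, 0.004]
ft_force: [-0.6, -0.4, 0.4]
gripper_width: 0.0597
```

```bash
python3 -c "
from h import *
go(.543,-.088,.078,-9.8)
"
```

```text
t 13.52 pos [ 0.5421 -0.0862  0.0781] w 0.0597 F [-0.6 -0.4  0.4] -> [0.12, 0.16, 0.01] [-0.3, -0.4, 0.2] len 0.2
```

>>> arm_command(
  series=[
    [[0.1,0.1,0],[0,0,0]],
    [[0.1,0.1,0],[0,0,0]],
    [[0.1,0.1,0],[0,0,0]],
    [[0.1,0.1,0],[0,0,0]],
    [[0.1,0.1,-1],[0,0,0]],
  ],
  grip=1,
)

```text
time_s: 13.93
tcp_pos: [0.5419, -0.0871, 0.0876]
orientation: [-0.003, 0.997, -0.083, 0.002]
ft_force: [-0.3, -0.4, -0.9]
gripper_width: 0.0409
```

```bash
python3 -c "
from h import *
go(.5216,.3095,.175,-9.7)
"
```

```text
t 13.93 pos [ 0.5419 -0.0871  0.0876] w 0.0409 F [-0.3 -0.4 -0.9] -> [-8.54, -38.83, -8.56] [-0.3, -0.2, 0.2] len 40.7
```

>>> arm_command(
  series=[
    [[0,0,-3],[0,0,0]],
    [[0,0,-7],[0,0,0]],
    [[-0.4,-2,-9],[0,0,0]],
    [[-1.2,-5.5,-9],[0,0,0]],
    [[-2.1,-9.5,-9],[0,0,0]],
  ],
)

```text
time_s: 14.35
tcp_pos: [0.5382, 0.0082, 0.1817]
orientation: [-0.002, 0.996, -0.086, 0.006]
ft_force: [0.4, 0.9, -1.2]
gripper_width: 0.0414
```

>>> arm_command(
  series=[
    [[-0.9,-4,0],[0,0,0]],
    [[-1.7,-8,0],[0,0,0]],
    [[-2.6,-12,0],[0,0,0]],
    [[-3.5,-16,0],[0,0,0]],
    [[-4.4,-20,0],[0,0,0]],
  ],
)

```text
time_s: 14.77
tcp_pos: [0.529, 0.2147, 0.1841]
orientation: [-0.003, 0.996, -0.086, 0.007]
ft_force: [-0.1, -1.1, -2.1]
gripper_width: 0.0409
```

```bash
python3 -c "
from h import *
go(.5216,.3095,.16,-9.7)
"
```

```text
t 14.77 pos [0.529  0.2147 0.1841] w 0.0409 F [-0.1 -1.1 -2.1] -> [-2.4, -9.2, 2.44] [-0.4, -0.7, -0.2] len 9.8
```

>>> arm_command(
  series=[
    [[-1,-4,0],[0,0,0]],
    [[-1.9,-7.5,0.3],[0,0,0]],
    [[-2.3,-9,1],[0,0,0]],
    [[-2.4,-9.2,2],[0,0,0]],
    [[-2.4,-9.2,4],[0,0,0]],
  ],
)

```text
time_s: 15.18
tcp_pos: [0.5227, 0.3121, 0.147]
orientation: [-0.005, 0.996, -0.085, 0.009]
ft_force: [-0.4, -0.7, -2.0]
gripper_width: 0.0409
```

```bash
python3 -c "
from h import *
go(.5216,.3095,.0485,-9.7)
"
```

```text
t 15.18 pos [0.5227 0.3121 0.147 ] w 0.0409 F [-0.4 -0.7 -2. ] -> [-0.23, 0.39, 9.84] [-0.6, -1.0, -0.1] len 9.9
```

>>> arm_command(
  series=[
    [[-0.2,0.3,1],[-0.6,-1,0]],
    [[-0.2,0.3,3],[-0.6,-1,0]],
    [[-0.2,0.3,5],[-0.6,-1,0]],
    [[-0.2,0.3,6],[-0.6,-1,0]],
    [[-0.2,0.3,6.3],[-0.6,-1,0]],
  ],
)

```text
time_s: 15.6
tcp_pos: [0.5209, 0.3078, 0.0823]
orientation: [0.001, 0.996, -0.086, -0.002]
ft_force: [0.3, 0.7, -1.9]
gripper_width: 0.0404
```

```bash
python3 -c "
from h import *
go(.5216,.3095,.0485,-9.7)
"
```

```text
t 15.6 pos [0.5209 0.3078 0.0823] w 0.0404 F [ 0.3  0.7 -1.9] -> [0.05, -0.19, 3.38] [0.2, 0.2, -0.2] len 3.4
```

>>> arm_command(
  series=[
    [[0,-0.2,1],[0,0,0]],
    [[0,-0.2,2],[0,0,0]],
    [[0,-0.2,3],[0,0,0]],
    [[0,-0.2,3.4],[0,0,0]],
    [[0,-0.2,3.4],[0,0,0]],
  ],
)

```text
time_s: 16.02
tcp_pos: [0.5208, 0.3096, 0.0479]
orientation: [0.002, 0.996, -0.086, -0.002]
ft_force: [0.5, 0.0, -0.9]
gripper_width: 0.0409
```

>>> arm_command(
  series=[
    [[0,0,0],[0,0,0]],
    [[0,0,0],[0,0,0]],
    [[0,0,0],[0,0,0]],
    [[0,0,-2],[0,0,0]],
    [[0,0,-6],[0,0,0]],
  ],
  grip=-0.4,
)

```text
time_s: 16.43
tcp_pos: [0.5181, 0.3077, 0.1041]
orientation: [0.005, 0.996, -0.086, -0.006]
ft_force: [-0.3, -0.0, 0.2]
gripper_width: 0.0596
```

```bash
python3 -c "
from h import *
im=snap('top','t6.png',(225,140,425,275),4)
for r in rects(im,.097,thr=210,box=(320,140,415,255)): print(np.round(r,1))
for r in rects(im,.067,thr=170,box=(235,160,315,264)): print('tote',np.round(r,1))
go(.643,-.0927,.15,-8.7)
"
```

```text
[643.1 -92.9  76.4  41.8  -8.7]
tote [506.2 218.5  77.2  43.4 -10.3]
t 16.48 pos [0.5238 0.3119 0.1152] w 0.0601 F [1.  1.1 4.9] -> [18.67, 37.82, -3.52] [-0.1, -0.2, -1.1] len 42.3
```

View pics/t6.png

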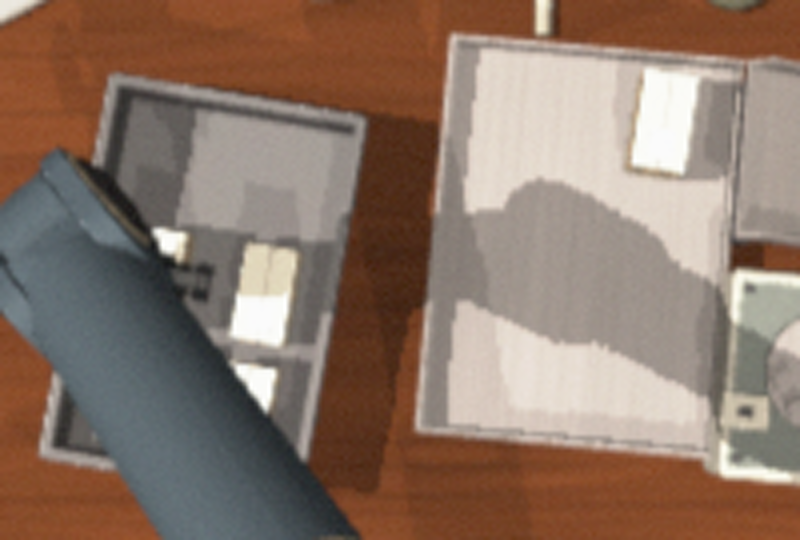

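One carton remains in the tray at crop (662,120), i.e. about (0.643,-0.093).

>>> arm_command(
  series=[
    [[0.5,1,-3],[0,0,0]],
    [[2,4,-4.5],[0,0,-0.5]],
    [[3.8,7.7,-4.5],[0,0,-1]],
    [[5.6,11.4,-4.5],[0,0,-1]],
    [[7.4,15,-4.5],[0,0,-1]],
  ],
)

```text
time_s: 16.9
tcp_pos: [0.5717, 0.1499, 0.1612]
orientation: [-0.001, 0.997, -0.077, 0.003]
ft_force: [-0.1, 0.4, 0.1]
gripper_width: 0.0597
```

>>> arm_command(
  series=[
    [[1.7,3.4,0],[0,0,0]],
    [[3.4,6.8,0],[0,0,0]],
    [[5.1,10.2,0],[0,0,0]],
    [[6.8,13.6,0],[0,0,0]],
    [[8.5,17,0],[0,0,0]],
  ],
)

```text
time_s: 17.32
tcp_pos: [0.6304, -0.033, 0.1617]
orientation: [-0.001, 0.997, -0.077, 0.004]
ft_force: [1.4, 0.3, 0.4]
gripper_width: 0.0595
```

```bash
python3 -c "
from h import *
go(.643,-.0927,.13,-8.7)
"
```

```text
t 17.32 pos [ 0.6304 -0.033   0.1617] w 0.0595 F [1.4 0.3 0.4] -> [2.14, 5.72, 3.17] [-0.2, -0.4, -0.1] len 6.9
```

>>> arm_command(
  series=[
    [[1.2,3.2,0],[0,0,0]],
    [[2,5.3,0.3],[0,0,0]],
    [[2.1,5.7,1],[0,0,0]],
    [[2.1,5.7,2],[0,0,0]],
    [[2.1,5.7,3.2],[0,0,0]],
  ],
)

```text
time_s: 17.73
tcp_pos: [0.643, -0.0912, 0.1294]
orientation: [-0.002, 0.997, -0.076, 0.004]
ft_force: [-0.3, 0.4, -1.0]
gripper_width: 0.0597
```

```bash
python3 -c "
from h import *
go(.643,-.0927,.078,-8.7)
"
```

```text
t 17.73 pos [ 0.643  -0.0912  0.1294] w 0.0597 F [-0.3  0.4 -1. ] -> [-0.02, 0.17, 5.14] [-0.3, -0.5, -0.1] len 5.1
```

>>> arm_command(
  series=[
    [[0,0.1,1],[0,0,0]],
    [[0,0.1,2.5],[0,0,0]],
    [[0,0.1,4],[0,0,0]],
    [[0,0.1,5],[0,0,0]],
    [[0,0.1,5.1],[0,0,0]],
  ],
)

```text
time_s: 18.15
tcp_pos: [0.6412, -0.0899, 0.0753]
orientation: [-0.002, 0.997, -0.075, 0.002]
ft_force: [-0.7, -0.2, -0.8]
gripper_width: 0.0599
```

>>> arm_command(
  series=[
    [[0,0,0],[0,0,0]],
    [[0,0,0],[0,0,0]],
    [[0,0,0],[0,0,0]],
    [[0,0,0],[0,0,0]],
    [[0,0,-1],[0,0,0]],
  ],
  grip=1,
)

```text
time_s: 18.57
tcp_pos: [0.6399, -0.0898, 0.0842]
orientation: [-0.003, 0.997, -0.075, -0.0]
ft_force: [-0.7, 0.2, -1.3]
gripper_width: 0.0409
```

```bash
python3 -c "
from h import *
go(.5997,.2029,.175,-9.7)
"
```

```text
t 18.57 pos [ 0.6399 -0.0898  0.0842] w 0.0409 F [-0.7  0.2 -1.3] -> [-8.35, -28.38, -8.93] [-0.3, 0.0, 1.1] len 30.9
```

>>> arm_command(
  series=[
    [[0,0,-3],[0,0,0]],
    [[0,0,-7],[0,0,0]],
    [[-0.6,-2,-9],[0,0,1]],
    [[-1.6,-5.5,-9],[0,0,1]],
    [[-2.8,-9.5,-9],[0,0,1]],
  ],
)

```text
time_s: 18.98
tcp_pos: [0.6281, 0.0057, 0.1783]
orientation: [-0.002, 0.996, -0.087, 0.003]
ft_force: [0.5, -0.4, -1.9]
gripper_width: 0.041
```

>>> arm_command(
  series=[
    [[-1.1,-3.8,0],[0,0,0]],
    [[-2.2,-7.6,0],[0,0,0]],
    [[-3.3,-11.2,0],[0,0,0]],
    [[-4.2,-14.5,0],[0,0,0]],
    [[-5,-17,0],[0,0,0]],
  ],
)

```text
time_s: 19.4
tcp_pos: [0.6075, 0.1859, 0.1803]
orientation: [-0.003, 0.996, -0.085, 0.004]
ft_force: [0.7, 1.1, -1.2]
gripper_width: 0.0409
```

```bash
python3 -c "
from h import *
go(.5997,.2029,.14,-9.7)
"
```

```text
t 19.4 pos [0.6075 0.1859 0.1803] w 0.0409 F [ 0.7  1.1 -1.2] -> [-1.09, -1.51, 4.03] [-0.4, -0.4, -0.1] len 4.4
```

>>> arm_command(
  series=[
    [[-0.7,-1,0],[0,0,0]],
    [[-1.1,-1.5,1],[0,0,0]],
    [[-1.1,-1.5,3],[0,0,0]],
    [[-1.1,-1.5,6],[0,0,0]],
    [[-1.1,-1.5,8.5],[0,0,0]],
  ],
)

```text
time_s: 19.82
tcp_pos: [0.6001, 0.2003, 0.0942]
orientation: [-0.002, 0.996, -0.086, 0.004]
ft_force: [0.2, -0.0, -1.2]
gripper_width: 0.0411
```

```bash
python3 -c "
from h import *
go(.5997,.2029,.047,-9.7)
"
```

```text
t 19.82 pos [0.6001 0.2003 0.0942] w 0.0411 F [ 0.2 -0.  -1.2] -> [-0.12, -0.22, 4.72] [-0.3, -0.4, -0.2] len 4.7
```

>>> arm_command(
  series=[
    [[0,-0.2,1.5],[0,0,0]],
    [[0,-0.2,3],[0,0,0]],
    [[0,-0.2,4],[0,0,0]],
    [[0,-0.2,4.6],[0,0,0]],
    [[0,-0.2,4.7],[0,0,0]],
  ],
)

```text
time_s: 20.23
tcp_pos: [0.6005, 0.2009, 0.0461]
orientation: [-0.002, 0.996, -0.087, 0.003]
ft_force: [0.6, -0.6, -1.7]
gripper_width: 0.0412
```

>>> arm_command(
  series=[
    [[0,0,0],[0,0,0]],
    [[0,0,0],[0,0,0]],
    [[0,0,0],[0,0,0]],
    [[0,0,-2],[0,0,0]],
    [[0,0,-6],[0,0,0]],
  ],
  grip=-0.4,
)

```text
time_s: 20.65
tcp_pos: [0.597, 0.1994, 0.1029]
orientation: [0.0, 0.996, -0.087, -0.001]
ft_force: [0.4, 0.5, 0.6]
gripper_width: 0.0598
```

>>> arm_command(
  series=[
    [[0,0,-3],[0,0,0]],
    [[0,1,-6],[0,0,0]],
    [[0,5,-9],[0,0,0]],
    [[0,9,-11],[0,0,0]],
    [[0,13,-12],[0,0,0]],
  ],
)

```text
time_s: 21.07
tcp_pos: [0.5775, 0.0819, 0.2238]
orientation: [-0.001, 0.996, -0.086, 0.002]
ft_force: [0.5, -0.2, -0.4]
gripper_width: 0.0599
```

>>> arm_command(
  series=[
    [[-2,3,0],[0,0,0]],
    [[-4,6,0],[0,0,0]],
    [[-6,9,0],[0,0,0]],
    [[-8,12,0],[0,0,0]],
    [[-8,12,0],[0,0,0]],
  ],
)

```text
time_s: 21.48
tcp_pos: [0.4738, -0.0285, 0.2238]
orientation: [0.001, 0.996, -0.09, 0.002]
ft_force: [0.5, -0.2, 0.3]
gripper_width: 0.0598
```

```bash
python3 -c "
from h import *
im=snap('top','t7.png',(225,140,425,275),4)
snap('top','t7b.png',(395,200,515,275),6)
snap('scene','s7.png')
for r in rects(im,.067,thr=170,box=(235,160,315,264)): print('tote',np.round(r,1))
go(.643,-.0927,.15,-8.7)
"
```

```text
tote [414.4 235.8  78.   43.6 -10. ]
tote [427.8 324.6  77.7  43.1  -9.9]
tote [507.5 218.6  79.7  43.2  -9.6]
tote [520.8 307.3  78.3  43.  -11. ]
tote [602.3 198.   78.   44.  -10.1]
t 21.63 pos [ 0.4788 -0.0224  0.2243] w 0.0601 F [0.2 0.3 0.1] -> [17.32, 4.14, 7.55] [-0.2, -0.4, -1.1] len 19.3
```

View pics/t7.png

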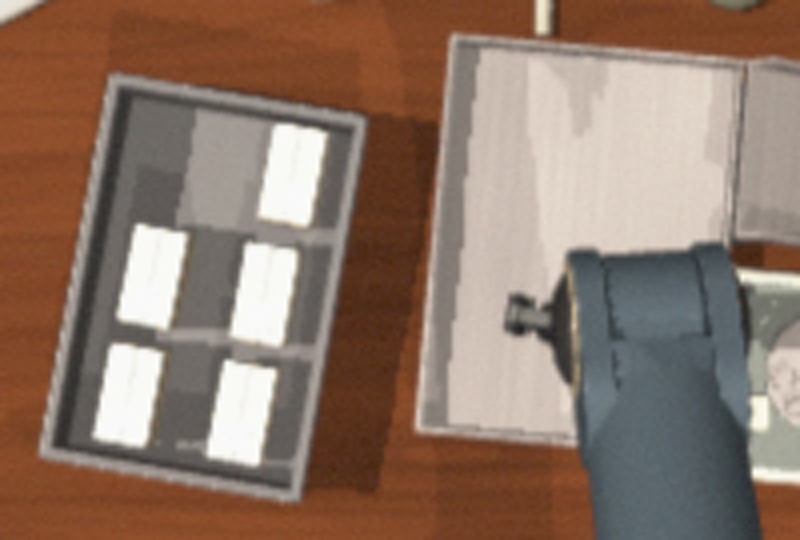

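View pics/t7b.png

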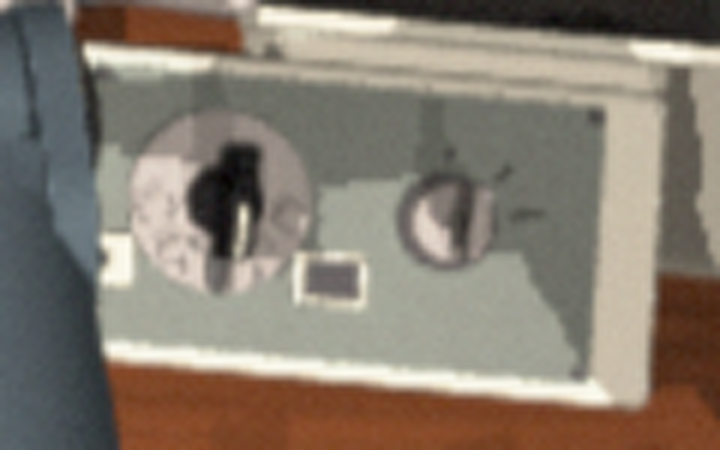

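View pics/s7.png

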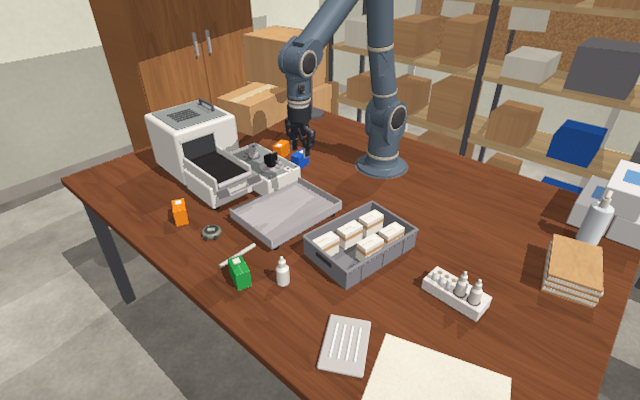

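```bash
python3 - <<'E'
from h import *
im=snap('scene','s8.png',(220,130,320,200),7)
y=-.0819; o=np.array([.5385,-.1451])
def m(P): d=P[:2]-o; return np.array([np.cos(y)*d[0]+np.sin(y)*d[1],-np.sin(y)*d[0]+np.cos(y)*d[1]])
for nm,uv,z in [("sel",(222,203),.117),("key",(448,221),.118),("large",(331,279),.104),("small",(103,259),.104),("offtick",(450,155),.101),("run",(503,172),.101),("start",(527,213),.101)]:
    P=back("top",np.array(uv)/6+[395,200]-.4,z)[0]; print(nm,P.round(4),(m(P)*1000).round(1))
E
```

```text
sel [ 0.4466 -0.2122  0.117 ] [-86.1 -74.4]
key [ 0.4383 -0.3248  0.118 ] [ -85.1 -187.3]
large [ 0.4086 -0.2696  0.104 ] [-119.3 -134.7]
small [ 0.4179 -0.1547  0.104 ] [-119.4  -19.4]
offtick [ 0.4716 -0.3314  0.101 ] [ -51.4 -191.2]
run [ 0.4632 -0.3581  0.101 ] [ -57.7 -218.4]
start [ 0.4425 -0.3699  0.101 ] [ -77.3 -231.9]
```

View pics/s8.png

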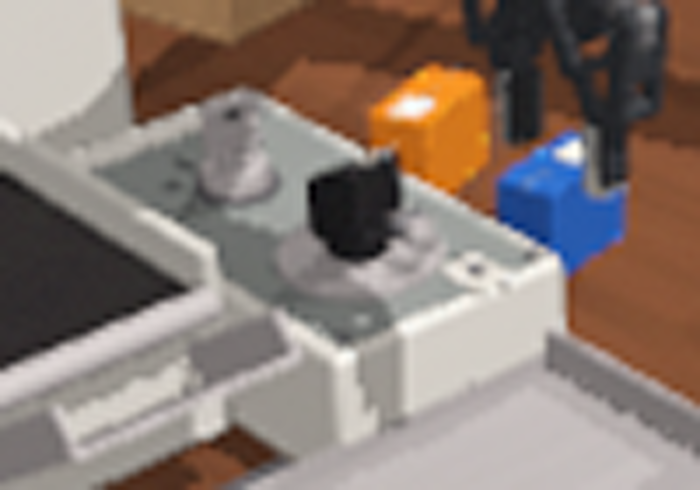

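```bash
cat >> h.py <<'E'
MY=-.0819
def mw(p,o=(.5385,-.1451)):
    p=np.atleast_2d(p).astype(float); c,s=np.cos(MY),np.sin(MY)
    return np.c_[o[0]+c*p[:,0]-s*p[:,1],o[1]+s*p[:,0]+c*p[:,1],p[:,2]]
def box(cx,cy,ang,l,w,z0,z1):
    r=[]
    for z in(z0,z1):
        for a,b in((1,1),(1,-1),(-1,-1),(-1,1)):
            x,y=a*l/2,b*w/2; r.append([cx+x*np.cos(ang)-y*np.sin(ang),cy+x*np.sin(ang)+y*np.cos(ang),z])
    return np.array(r)
def overlay(n,f,bx,k,sel,key,sa=0,ka=0,lift=0):
    im=np.ascontiguousarray(arm.grab_frame(n)[:,:,::-1]); l,t,r,b=bx
    c=cv2.resize(im[t:b,l:r],None,fx=k,fy=k,interpolation=cv2.INTER_CUBIC)
    pr=lambda P:(((proj(n,P)+.5-[l,t])*k)-.5).round().astype(np.int32)
    th=np.linspace(0,2*np.pi,60)
    circ=lambda p,r,z:mw(np.c_[p[0]+r*np.cos(th),p[1]+r*np.sin(th),0*th+z])
    cv2.polylines(c,[pr(circ(sel,.047,.117))],True,(0,0,255),1)
    cv2.polylines(c,[pr(circ(key,.02,.119))],True,(0,0,255),1)
    for B,col in((box(*sel,sa,.058,.014,.122+lift,.160+lift),(0,255,255)),(box(*key,-ka,.036,.009,.125,.159),(255,0,255))):
        q=pr(mw(B)); cv2.polylines(c,[q[:4]],True,col,1); cv2.polylines(c,[q[4:]],True,col,1)
    d=box(0,0,0,1,1,.101,.101)[:4]
    cv2.polylines(c,[pr(mw([[-.01,0,.101],[-.01,-.3,.101],[-.17,-.3,.101],[-.17,0,.101]]))],True,(0,255,0),1)
    cv2.imwrite("pics/"+f,c)
E
python3 - <<'E'
from h import *
overlay("top","o1.png",(400,205,510,270),7,(-.0855,-.076),(-.086,-.188))
overlay("scene","o2.png",(220,130,320,200),7,(-.0855,-.076),(-.086,-.188))
E
```

```text
(no output)
```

View pics/o1.png

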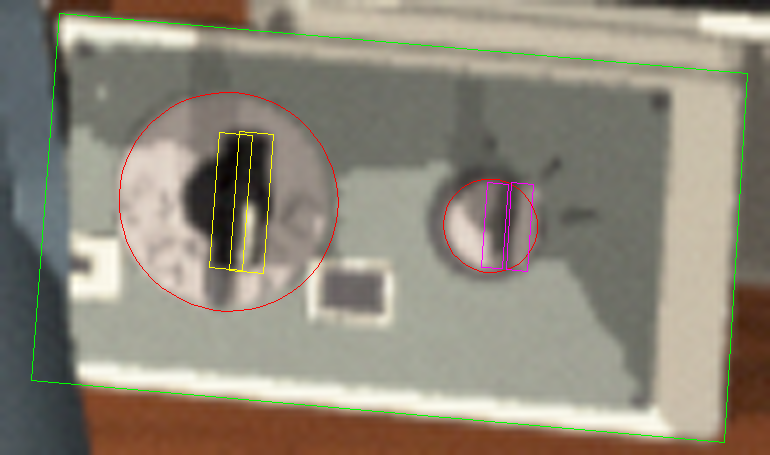

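View pics/o2.png

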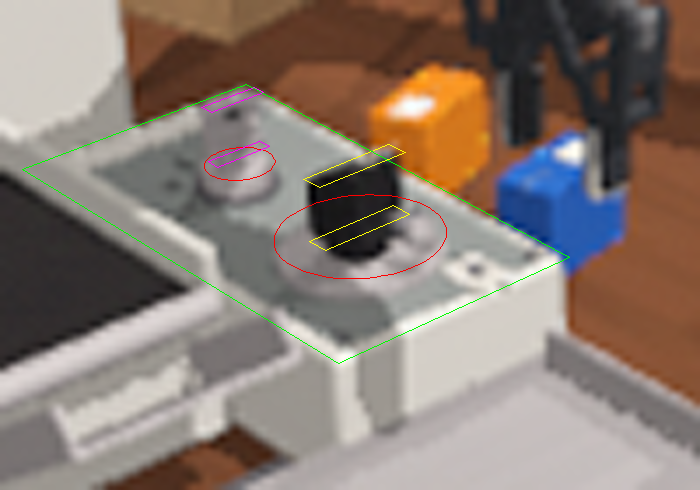

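```bash
python3 - <<'E'
from h import *
snap("top","k1.png",(455,222,495,252),18)
overlay("top","k2.png",(455,222,495,252),18,(-.0855,-.076),(-.086,-.188))
E
python3 -c "
import cv2,numpy as np
a=cv2.imread('pics/k1.png');b=cv2.imread('pics/k2.png');cv2.imwrite('pics/k3.png',cv2.resize(np.hstack([a,b]),None,fx=.55,fy=.55))"
```

```text
(no output)
```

View pics/k3.png

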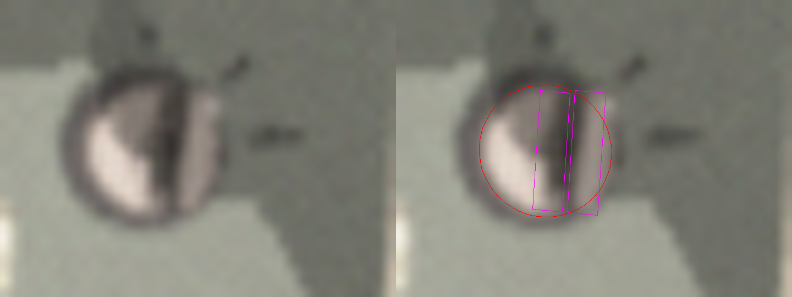

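```bash
python3 -c "
from h import *
print(mw([[-.0855,-.076,0],[-.086,-.188,0]]))
print(arm.get_state()['joint_pos'].round(3))
go(.4471,-.2138,.21,-4.7)
"
```

```text
[[ 0.44706915 -0.21385063  0.        ]
 [ 0.43740827 -0.32543431  0.        ]]
[ 0.098  0.154 -0.156  1.979  0.027  1.005 -1.811]
t 21.88 pos [ 0.4789 -0.0216  0.2232] w 0.0599 F [-0.2 -0.7 -0.5] -> [0.1, 19.48, 1.27] [-0.1, -0.3, -5.0] len 19.5
```

>>> arm_command(
  series=[
    [[0,3.6,0],[0,0,-1]],
    [[0,7.5,0],[0,0,-2]],
    [[0,11.5,0],[0,0,-3]],
    [[0,15,0],[0,0,-4]],
    [[0.1,17.5,0],[0,0,-5]],
  ],
  grip=-0.05,
  force=40,
)

```text
time_s: 22.3
tcp_pos: [0.4497, -0.1974, 0.2227]
orientation: [-0.0, 0.999, -0.042, 0.002]
ft_force: [-0.2, 0.7, -0.3]
gripper_width: 0.0446
```

```bash
python3 -c "
from h import *
go(.4471,-.2138,.19,-4.7)
"
```

```text
t 22.3 pos [ 0.4497 -0.1974  0.2227] w 0.0446 F [-0.2  0.7 -0.3] -> [-0.14, 1.66, 3.26] [-0.1, -0.3, -0.1] len 3.7
```

>>> arm_command(
  series=[
    [[-0.1,1,0],[0,0,0]],
    [[-0.1,1.6,0.5],[0,0,0]],
    [[-0.1,1.6,1.5],[0,0,0]],
    [[-0.1,1.6,2.5],[0,0,0]],
    [[-0.1,1.6,3],[0,0,0]],
  ],
)

```text
time_s: 22.72
tcp_pos: [0.4471, -0.211, 0.1904]
orientation: [-0.001, 0.999, -0.04, 0.001]
ft_force: [0.8, -0.2, -0.2]
gripper_width: 0.0448
```

```bash
python3 -c "
from h import *
go(.4471,-.2138,.153,-4.7)
snap('scene','s9.png',(220,130,320,200),7)
go(.4471,-.2138,.153,-4.7)
"
```

```text
t 22.72 pos [ 0.4471 -0.211   0.1904] w 0.0448 F [ 0.8 -0.2 -0.2] -> [0.02, 0.29, 3.74] [-0.1, -0.1, 0.1] len 3.8
t 22.77 pos [ 0.4467 -0.2109  0.1899] w 0.0449 F [-0.1  0.7  0.2] -> [0.07, 0.3, 3.69] [-0.2, -0.0, 0.1] len 3.7
```

View pics/s9.png

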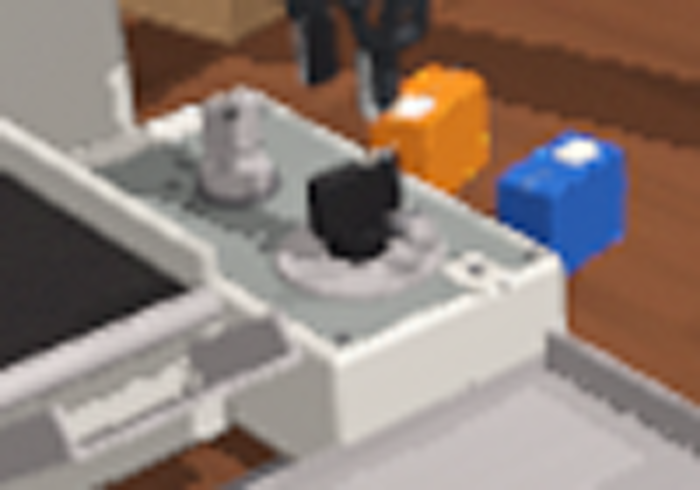

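```bash
python3 -c "
from h import *
P=np.array([[.4467,-.2109+d,z] for d in(-.0225,-.03,.0225,.03) for z in(.165,.172,.178)])
print(((proj('scene',P)-[220,130])*7).round())
print(((proj('scene',mw([[-.0855,-.076,.16]]))-[220,130])*7).round())
"

```

```text
[[327. 143.]
 [325. 131.]
 [325. 121.]
 [317. 138.]
 [316. 127.]
 [315. 117.]
 [384. 168.]
 [383. 157.]
 [382. 146.]
 [393. 173.]
 [392. 161.]
 [392. 151.]]
[[351. 162.]]
```

```bash
python3 -c "
from h import *
P=np.array([[.4789,-.0216+d,z] for d in(-.037,.037) for z in(.198,.205,.23)])
print(((proj('scene',P)-[220,130])*7).round())
snap('scene','s10.png',(220,90,340,200),6)
snap('top','t10.png',(395,200,515,275),6)
"

```

```text
[[512. 213.]
 [511. 201.]
 [509. 155.]
 [622. 262.]
 [622. 250.]
 [621. 203.]]
```

View pics/s10.png

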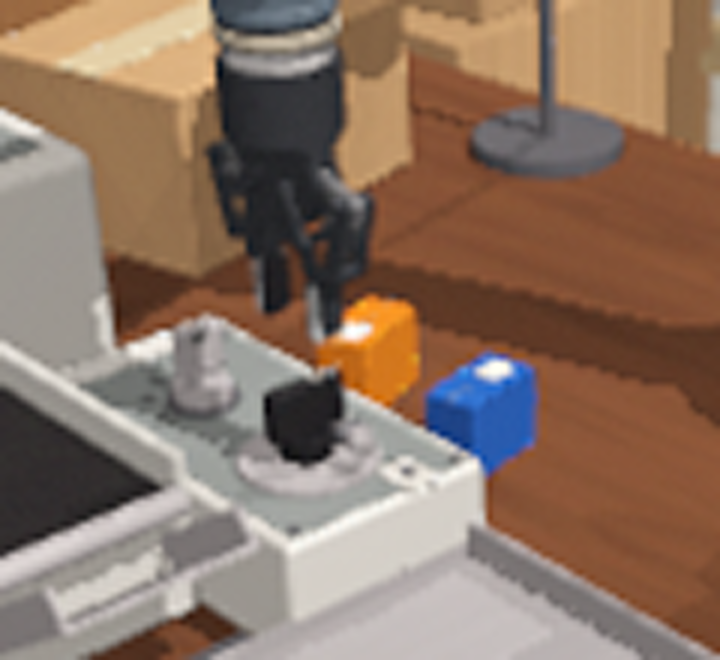

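View pics/t10.png

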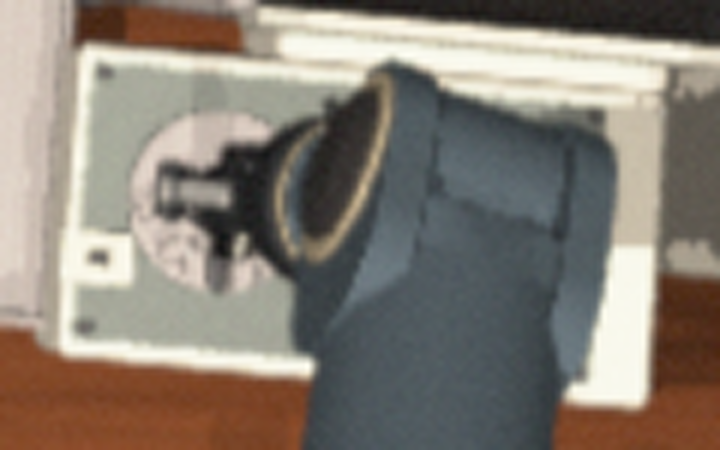

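>>> arm_command(
  series=[
    [[0,0.2,0.5],[0,0,0]],
    [[0,0.3,1.5],[0,0,0]],
    [[0,0.3,2.5],[0,0,0]],
    [[0,0.3,3.3],[0,0,0]],
    [[0,0.3,3.6],[0,0,0]],
  ],
)

```text
time_s: 23.28
tcp_pos: [0.4463, -0.2143, 0.1539]
orientation: [-0.001, 0.999, -0.041, -0.0]
ft_force: [-0.6, -0.7, -0.1]
gripper_width: 0.0447
```

```bash
python3 -c "
from h import *
go(.4471,-.2138,.153,-4.7)
snap('scene','s11.png',(230,120,310,190),9)
print(((proj('scene',[[.266,-.62,.2],[.266,-.62,.222]]))).round(1))
print(((proj('top',[[.266,-.62,.2],[.266,-.62,.222],[.266,-.62,.28]]))).round(1))
"

```

```text
t 23.28 pos [ 0.4463 -0.2143  0.1539] w 0.0447 F [-0.6 -0.7 -0.1] -> [0.08, -0.06, 0.09] [-0.2, 0.0, 0.0] len 0.1
[[238.4 104. ]
 [237.8  99.3]]
[[585.4 299.4]
 [589.8 300.6]
 [602.4 304. ]]
```

View pics/s11.png

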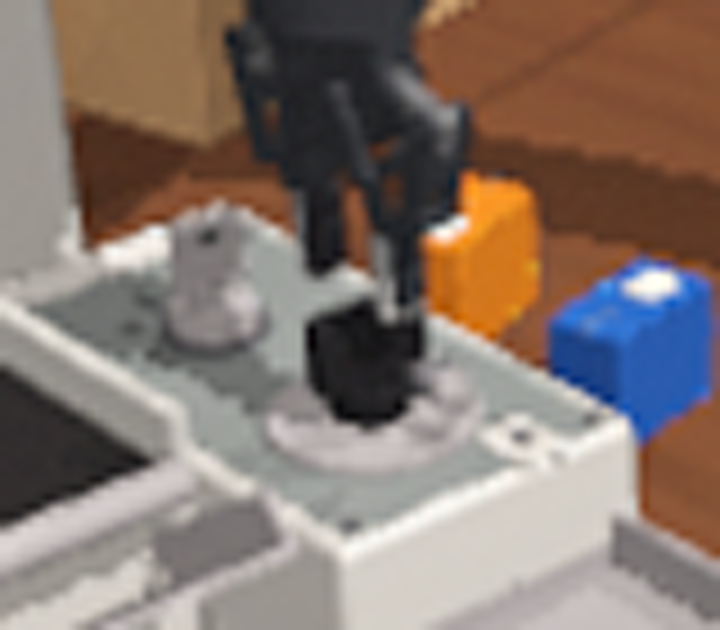

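```bash
python3 -c "
from h import *
for d in(-.0225,-.03,.0225,.03):
  for z in(.129,.135,.145,.155): print(d,z,((proj('scene',[[.4463,-.2143+d,z]])-[230,120])*9).round())
for x in(-.011,.011): print(x,((proj('scene',[[.4463+x,-.2143+.0225,.135],[.4463+x,-.2143-.0225,.135]])-[230,120])*9).round())
print(((proj('scene',mw(box(-.0855,-.076,0,.058,.014,.122,.16)))-[230,120])*9).round())
"

```

```text
-0.0225 0.129 [[332. 346.]]
-0.0225 0.135 [[331. 334.]]
-0.0225 0.145 [[329. 313.]]
-0.0225 0.155 [[327. 292.]]
-0.03 0.129 [[320. 341.]]
-0.03 0.135 [[319. 328.]]
-0.03 0.145 [[317. 307.]]
-0.03 0.155 [[315. 286.]]
0.0225 0.129 [[404. 380.]]
0.0225 0.135 [[403. 367.]]
0.0225 0.145 [[402. 346.]]
0.0225 0.155 [[400. 325.]]
0.03 0.129 [[416. 386.]]
0.03 0.135 [[415. 373.]]
0.03 0.145 [[414. 352.]]
0.03 0.155 [[412. 331.]]
-0.011 [[422. 358.]
 [350. 325.]]
0.011 [[384. 377.]
 [311. 343.]]
[[324. 408.]
 [303. 396.]
 [412. 350.]
 [432. 361.]
 [316. 327.]
 [296. 316.]
 [406. 271.]
 [426. 282.]]
```

>>> arm_command(
  series=[
    [[0,0,0.2],[0,0,0]],
    [[0,0,0.4],[0,0,0]],
    [[0,0,0.6],[0,0,0]],
    [[0,0,0.8],[0,0,0]],
    [[0,0,0.8],[0,0,0]],
  ],
)

```text
time_s: 23.75
tcp_pos: [0.4462, -0.2142, 0.1457]
orientation: [-0.001, 0.999, -0.041, -0.0]
ft_force: [-0.6, 0.1, 0.0]
gripper_width: 0.045
```

```bash
python3 -c "
from h import *
go(.4471,-.2138,.153,-4.7)
snap('scene','s12.png',(230,120,310,190),9)
a=cv2.imread('pics/scene0.png'); cv2.imwrite('pics/s0z.png',cv2.resize(a[50:120,200:280],None,fx=9,fy=9,interpolation=cv2.INTER_CUBIC))
"

```

```text
t 23.75 pos [ 0.4462 -0.2142  0.1457] w 0.045 F [-0.6  0.1  0. ] -> [0.09, -0.05, -0.73] [-0.2, 0.0, 0.0] len 0.7
```

View pics/s12.png

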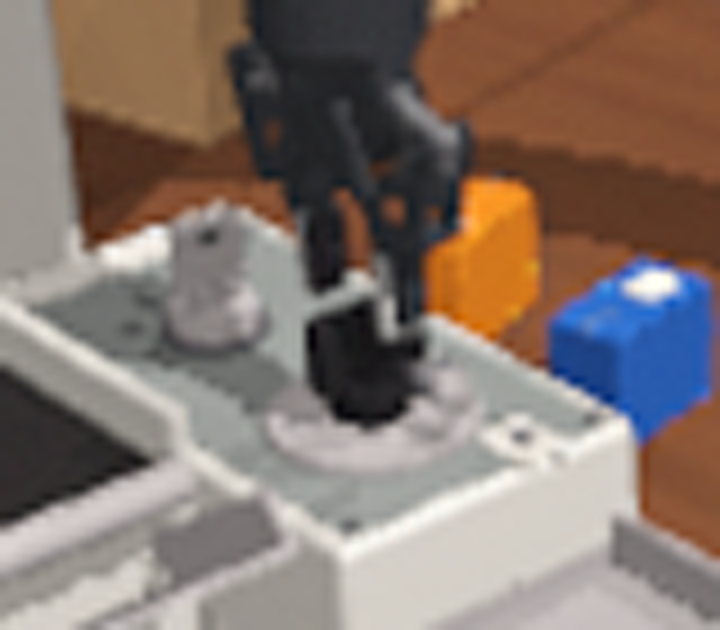

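View pics/s0z.png

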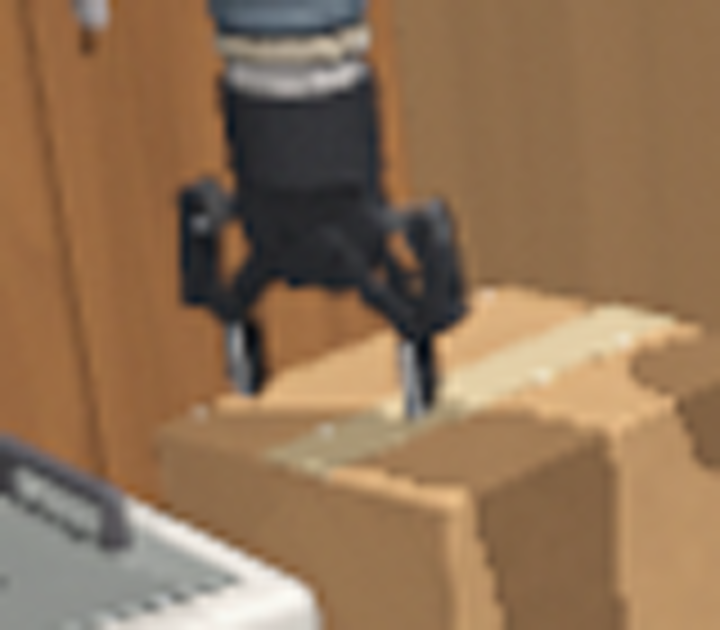

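>>> arm_command(
  series=[
    [[0.1,0,-0.3],[0,0,0]],
    [[0.1,0,-0.5],[0,0,0]],
    [[0.1,0,-0.5],[0,0,0]],
    [[0.1,0,-0.5],[0,0,0]],
    [[0.1,0,-0.5],[0,0,0]],
  ],
)

```text
time_s: 24.22
tcp_pos: [0.4473, -0.2144, 0.1511]
orientation: [-0.001, 0.999, -0.041, 0.0]
ft_force: [-0.7, 0.2, -0.5]
gripper_width: 0.045
```

>>> arm_command(
  series=[
    [[0,0,0],[0,0,0]],
    [[0,0,0],[0,0,0]],
    [[0,0,0],[0,0,0]],
    [[0,0,0],[0,0,0]],
    [[0,0,0],[0,0,0]],
  ],
  grip=1,
  force=40,
)

```text
time_s: 24.63
tcp_pos: [0.4473, -0.2147, 0.1512]
orientation: [-0.001, 0.999, -0.041, 0.0]
ft_force: [-0.0, -0.6, 1.2]
gripper_width: 0.0104
```

```bash
python3 -c "
from h import *
go(.4471,-.2138,.153,-4.7)
print(arm.get_state()['moment'])
snap('scene','s13.png',(230,120,310,190),9)
"

```

```text
t 24.63 pos [ 0.4473 -0.2147  0.1512] w 0.0104 F [-0.  -0.6  1.2] -> [-0.03, -0.08, -0.18] [-0.1, 0.0, 0.0] len 0.2
[-0.14872679  0.07657871 -0.05502688]
```

View pics/s13.png

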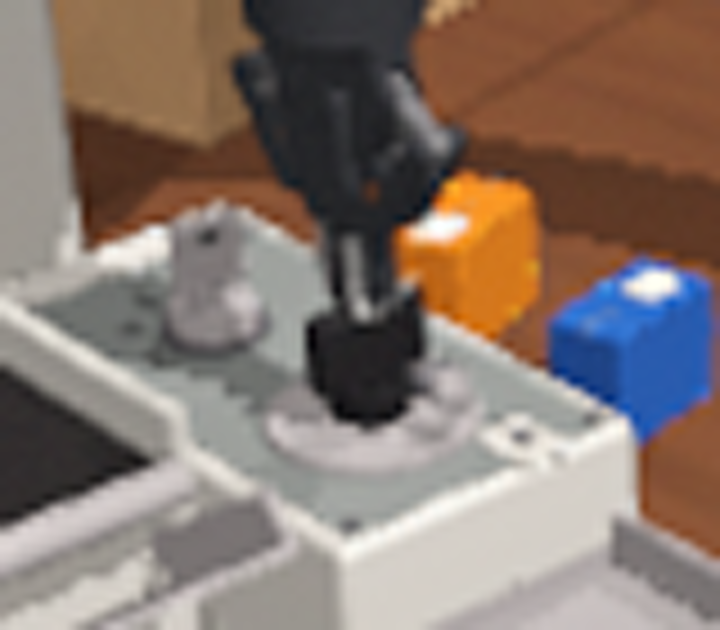

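>>> arm_command(
  series=[
    [[0,0,0],[0,0,0]],
    [[0,0,0],[0,0,0]],
    [[0,0,0],[0,0,0]],
    [[0,0,0.2],[0,0,0]],
    [[0,0,0.5],[0,0,0]],
  ],
  grip=-0.05,
)

```text
time_s: 25.1
tcp_pos: [0.4475, -0.2146, 0.1462]
orientation: [-0.001, 0.999, -0.041, 0.0]
ft_force: [-0.9, 0.5, 0.1]
gripper_width: 0.0443
```

>>> arm_command(
  series=[
    [[0,0,0.1],[0,0,0]],
    [[0,0,0.2],[0,0,0]],
    [[0,0,0.3],[0,0,0]],
    [[0,0,0.4],[0,0,0]],
    [[0,0,0.4],[0,0,0]],
  ],
)

```text
time_s: 25.52
tcp_pos: [0.4474, -0.2145, 0.1419]
orientation: [-0.001, 0.999, -0.041, 0.0]
ft_force: [-0.5, 0.4, -0.2]
gripper_width: 0.0447
```

>>> arm_command(
  series=[
    [[0,0,0.1],[0,0,0]],
    [[0,0,0.1],[0,0,0]],
    [[0,0,0.2],[0,0,0]],
    [[0,0,0.2],[0,0,0]],
    [[0,0,0.2],[0,0,0]],
  ],
)

```text
time_s: 25.93
tcp_pos: [0.4474, -0.2145, 0.1399]
orientation: [-0.001, 0.999, -0.041, 0.0]
ft_force: [-0.6, 0.0, 0.3]
gripper_width: 0.0446
```

>>> arm_command(
  series=[
    [[0,0,0.1],[0,0,0]],
    [[0,0,0.1],[0,0,0]],
    [[0,0,0.2],[0,0,0]],
    [[0,0,0.2],[0,0,0]],
    [[0,0,0.2],[0,0,0]],
  ],
)

```text
time_s: 26.35
tcp_pos: [0.4473, -0.2145, 0.1378]
orientation: [-0.001, 0.999, -0.041, 0.0]
ft_force: [-0.2, 0.2, -1.0]
gripper_width: 0.045
```

>>> arm_command(
  series=[
    [[0,0,0.1],[0,0,0]],
    [[0,0,0.1],[0,0,0]],
    [[0,0,0.2],[0,0,0]],
    [[0,0,0.2],[0,0,0]],
    [[0,0,0.2],[0,0,0]],
  ],
)

```text
time_s: 26.77
tcp_pos: [0.4473, -0.2145, 0.1358]
orientation: [-0.001, 0.999, -0.041, -0.0]
ft_force: [-0.7, -0.6, 0.1]
gripper_width: 0.0447
```

>>> arm_command(
  series=[
    [[0,0,0.1],[0,0,0]],
    [[0,0,0.1],[0,0,0]],
    [[0,0,0.2],[0,0,0]],
    [[0,0,0.2],[0,0,0]],
    [[0,0,0.2],[0,0,0]],
  ],
)

```text
time_s: 27.18
tcp_pos: [0.4472, -0.2144, 0.1337]
orientation: [-0.001, 0.999, -0.041, -0.0]
ft_force: [0.5, 0.2, 0.1]
gripper_width: 0.0446
```

```bash
python3 -c "
from h import *
go(.4471,-.2138,.153,-4.7)
snap('scene','s14.png',(230,120,310,190),9)
"

```

```text
t 27.18 pos [ 0.4472 -0.2144  0.1337] w 0.0446 F [0.5 0.2 0.1] -> [-0.02, -0.07, -1.93] [-0.1, 0.0, 0.0] len 1.9
```

View pics/s14.png

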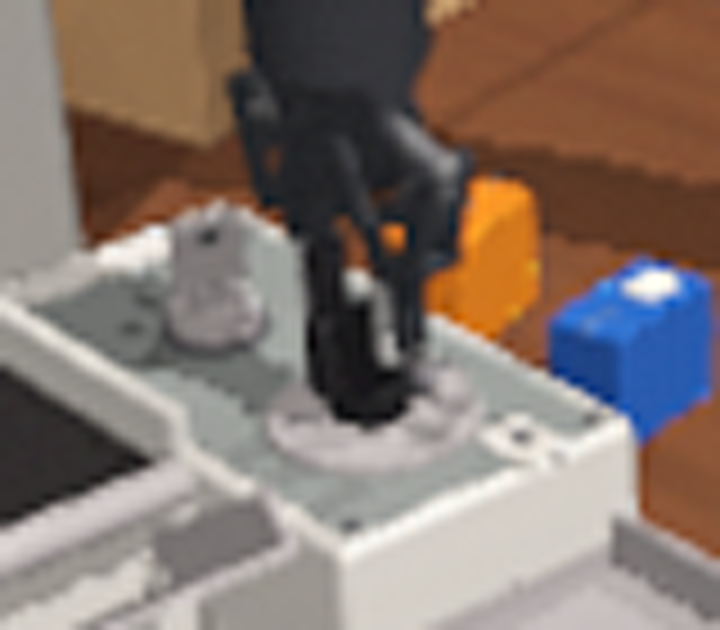

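>>> arm_command(
  series=[
    [[0,0,0],[0,0,0]],
    [[0,0,0],[0,0,0]],
    [[0,0,0],[0,0,0]],
    [[0,0,0],[0,0,0]],
    [[0,0,0],[0,0,0]],
  ],
  grip=1,
  force=70,
)

```text
time_s: 27.65
tcp_pos: [0.4473, -0.2147, 0.134]
orientation: [-0.001, 0.999, -0.041, 0.0]
ft_force: [-0.4, -0.7, 1.7]
gripper_width: 0.0122
```

```bash
python3 -c "
from h import *
go(.4471,-.2138,.153,-4.7)
print(arm.get_state()['moment'].round(2))
snap('scene','s15.png',(230,120,310,190),9)
"

```

```text
t 27.65 pos [ 0.4473 -0.2147  0.134 ] w 0.0122 F [-0.4 -0.7  1.7] -> [-0.03, -0.09, -1.9] [-0.1, -0.0, 0.0] len 1.9
[-0.06  0.24 -0.01]
```

View pics/s15.png

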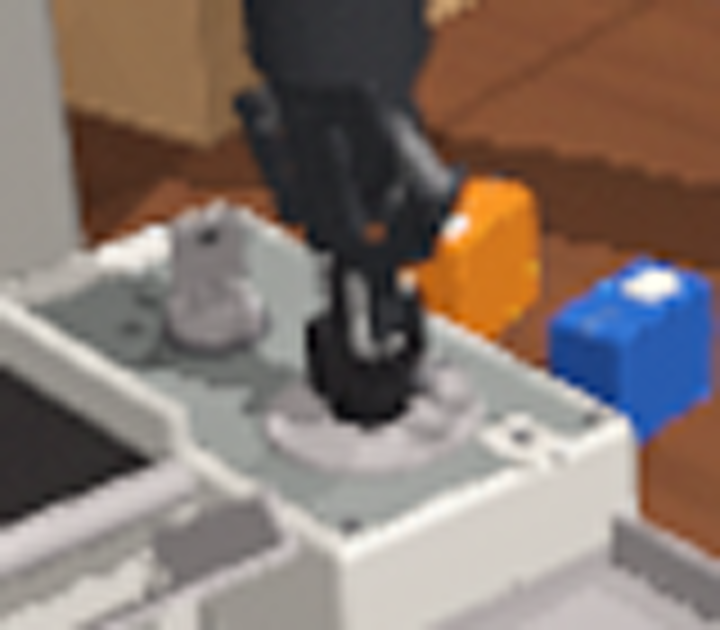

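>>> arm_command(
  series=[
    [[0,0,-0.3],[0,0,0]],
    [[0,0,-0.6],[0,0,0]],
    [[0,0,-0.9],[0,0,0]],
    [[0,0,-1.2],[0,0,0]],
    [[0,0,-1.35],[0,0,0]],
  ],
)

```text
time_s: 28.12
tcp_pos: [0.4472, -0.2146, 0.1474]
orientation: [-0.001, 0.999, -0.041, -0.0]
ft_force: [1.9, -1.6, -10.0]
gripper_width: 0.0122
```

```bash
python3 -c "
from h import *
go(.4473,-.2145,.147,55.3)
print(arm.get_state()['moment'].round(2))
snap('scene','s16.png',(230,120,310,190),9)
"

```

```text
t 28.12 pos [ 0.4472 -0.2146  0.1474] w 0.0122 F [  1.9  -1.6 -10. ] -> [0.01, -0.01, 0.04] [-0.1, -0.1, -60.0] len 0.0
[-0.36 -0.67 -0.03]
```

View pics/s16.png

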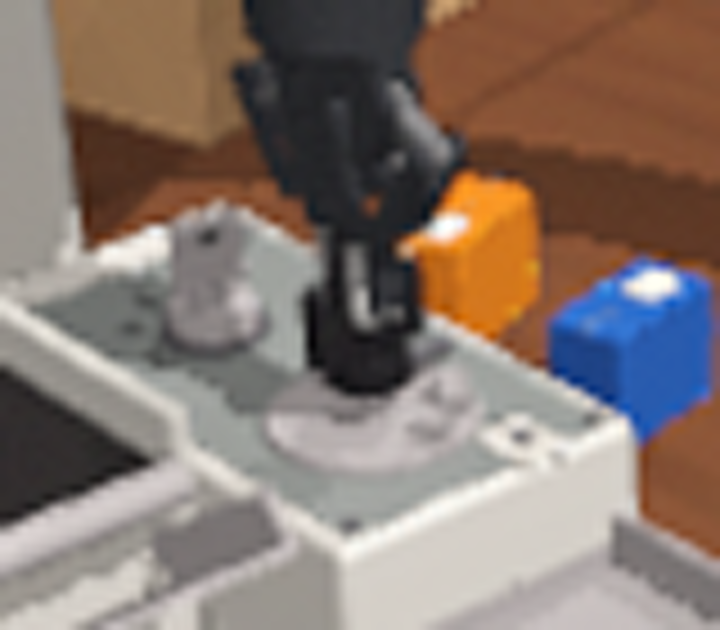

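>>> arm_command(
  series=[
    [[0,0,0],[0,0,-6]],
    [[0,0,0],[0,0,-12]],
    [[0,0,0],[0,0,-18]],
    [[0,0,0],[0,0,-24]],
    [[0,0,0],[0,0,-30]],
  ],
)

```text
time_s: 28.58
tcp_pos: [0.4471, -0.2143, 0.1473]
orientation: [-0.001, 0.975, 0.222, 0.0]
ft_force: [2.6, -0.7, -8.1]
gripper_width: 0.0124
```

```bash
python3 -c "
from h import *
go(.4473,-.2145,.147,55.3)
"

```

```text
t 28.58 pos [ 0.4471 -0.2143  0.1473] w 0.0124 F [ 2.6 -0.7 -8.1] -> [0.01, 0.03, 0.03] [-0.1, -0.1, -29.7] len 0.0
```

>>> arm_command(
  series=[
    [[0,0,0],[0,0,-7]],
    [[0,0,0],[0,0,-14]],
    [[0,0,0],[0,0,-21]],
    [[0,0,0],[0,0,-27]],
    [[0,0,0],[0,0,-30]],
  ],
)

```text
time_s: 29.0
tcp_pos: [0.4468, -0.214, 0.147]
orientation: [-0.002, 0.883, 0.469, 0.0]
ft_force: [2.9, -1.2, -9.7]
gripper_width: 0.0127
```

>>> arm_command(
  series=[
    [[0,0,0],[0,0,0]],
    [[0,0,0],[0,0,0]],
    [[0,0,0],[0,0,0]],
    [[0,0,0],[0,0,0]],
    [[0,0,0],[0,0,0]],
  ],
)

```text
time_s: 29.42
tcp_pos: [0.4468, -0.2139, 0.147]
orientation: [-0.002, 0.884, 0.468, 0.0]
ft_force: [3.3, -1.6, -9.8]
gripper_width: 0.0123
```

```bash
python3 -c "
from h import *
go(.4473,-.2145,.134,55.3)
print(arm.get_state()['moment'].round(2))
snap('scene','s17.png',(230,120,310,190),9)
"

```

```text
t 29.42 pos [ 0.4468 -0.2139  0.147 ] w 0.0123 F [ 3.3 -1.6 -9.8] -> [-0.02, 0.08, 1.3] [-0.2, -0.1, 0.5] len 1.3
[-0.32 -0.65 -0.05]
```

View pics/s17.png

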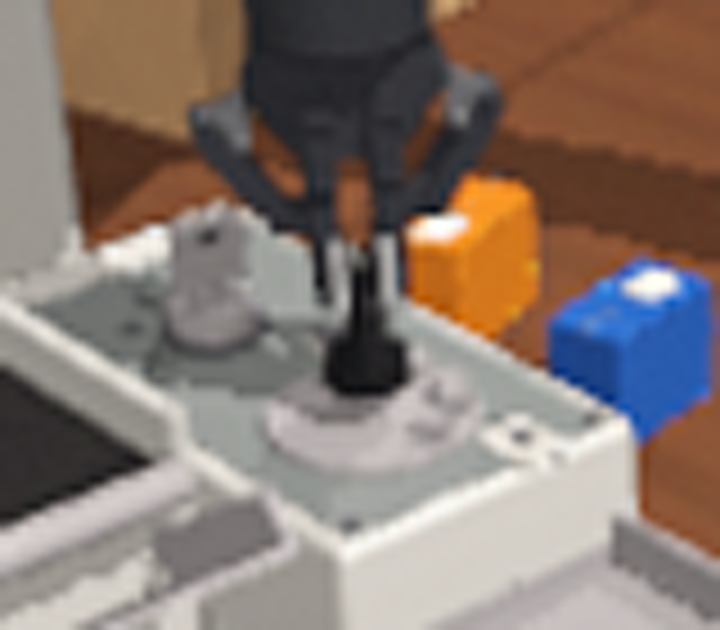

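>>> arm_command(
  series=[
    [[0,0,0.3],[0,0,0.5]],
    [[0,0,0.6],[0,0,0.5]],
    [[0,0,0.9],[0,0,0.5]],
    [[0,0,1.2],[0,0,0.5]],
    [[0,0,1.3],[0,0,0.5]],
  ],
)

```text
time_s: 29.88
tcp_pos: [0.4469, -0.214, 0.134]
orientation: [-0.002, 0.886, 0.464, 0.0]
ft_force: [1.3, 0.1, 0.8]
gripper_width: 0.0124
```

```bash
python3 -c "
from h import *
go(.4473,-.2145,.134,55.3)
print(arm.get_state()['moment'].round(2))
"

```

```text
t 29.88 pos [ 0.4469 -0.214   0.134 ] w 0.0124 F [1.3 0.1 0.8] -> [-0.02, 0.07, 0.0] [-0.2, -0.1, 0.0] len 0.1
[-0.09 -0.02  0.  ]
```

>>> arm_command(
  series=[
    [[0,0,0],[0,0,0]],
    [[0,0,0],[0,0,0]],
    [[0,0,0],[0,0,0]],
    [[0,0,0],[0,0,0]],
    [[0,0,-1],[0,0,0]],
  ],
  grip=-0.05,
)

```text
time_s: 30.3
tcp_pos: [0.4457, -0.2135, 0.1432]
orientation: [-0.003, 0.886, 0.464, -0.001]
ft_force: [0.6, 0.4, 0.1]
gripper_width: 0.0454
```

>>> arm_command(
  series=[
    [[0,0,-2],[0,0,0]],
    [[0,0,-5],[0,0,0]],
    [[-1,4,-7],[0,0,0]],
    [[-3,7,-8],[0,0,0]],
    [[-4,9,-8],[0,0,0]],
  ],
)

```text
time_s: 30.72
tcp_pos: [0.5001, -0.3025, 0.2274]
orientation: [0.001, 0.886, 0.464, 0.001]
ft_force: [-0.4, -0.0, -0.3]
gripper_width: 0.0447
```

```bash
python3 -c "
from h import *
overlay('scene','s18.png',(230,120,310,190),9,(-.0855,-.076),(-.086,-.188),sa=1.047)
overlay('top','t18.png',(400,205,510,270),7,(-.0855,-.076),(-.086,-.188),sa=1.047)
go(.4374,-.3254,.2,175.3)
"

```

```text
t 30.82 pos [ 0.4984 -0.3024  0.2241] w 0.0452 F [-1.3 -0.6 -0.7] -> [-5.38, -3.68, 2.41] [-0.0, -0.2, -120.2] len 7.0
```

View pics/s18.png

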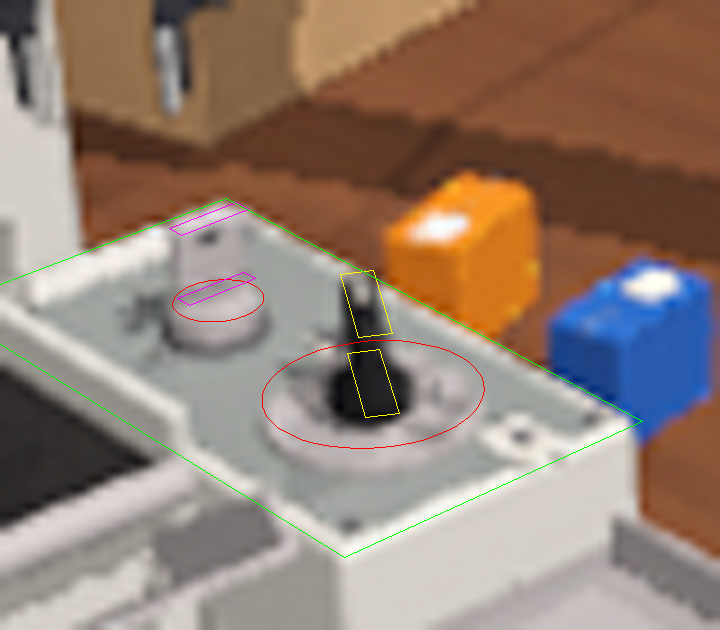

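View pics/t18.png

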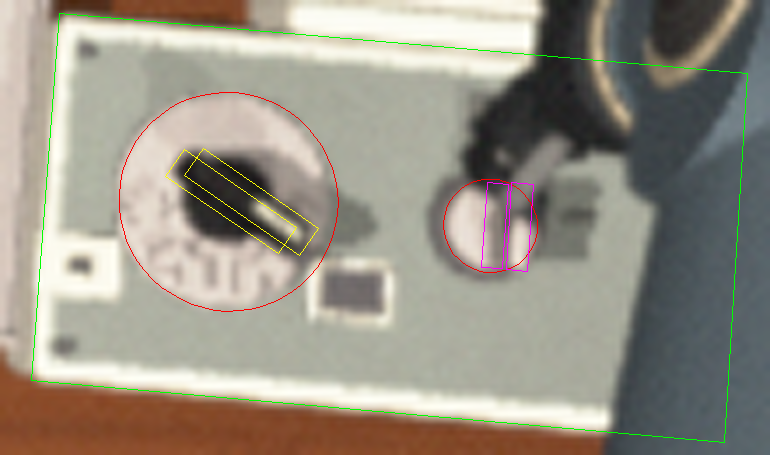

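>>> arm_command(
  series=[
    [[-1,-0.7,0],[0,0,-7]],
    [[-2.5,-1.7,0],[0,0,-14]],
    [[-4,-2.7,0],[0,0,-21]],
    [[-5,-3.4,0],[0,0,-28]],
    [[-5.4,-3.7,0],[0,0,-35]],
  ],
)

```text
time_s: 31.23
tcp_pos: [0.4347, -0.3256, 0.2245]
orientation: [-0.002, 0.705, 0.709, -0.0]
ft_force: [0.8, 0.4, -0.8]
gripper_width: 0.0447
```

>>> arm_command(
  series=[
    [[0,0,0],[0,0,-7]],
    [[0,0,0],[0,0,-14]],
    [[0,0,0],[0,0,-21]],
    [[0,0,0],[0,0,-28]],
    [[0,0,0],[0,0,-35]],
  ],
)

```text
time_s: 31.65
tcp_pos: [0.4344, -0.3245, 0.225]
orientation: [-0.002, 0.456, 0.89, 0.0]
ft_force: [-0.8, -0.3, -0.2]
gripper_width: 0.0452
```

>>> arm_command(
  series=[
    [[0,0,0],[0,0,-7]],
    [[0,0,0],[0,0,-14]],
    [[0,0,0],[0,0,-21]],
    [[0,0,0],[0,0,-28]],
    [[0,0,0],[0,0,-35]],
  ],
)

```text
time_s: 32.07
tcp_pos: [0.434, -0.3234, 0.2254]
orientation: [-0.002, 0.164, 0.986, 0.001]
ft_force: [0.8, 0.1, -0.8]
gripper_width: 0.045
```

```bash
python3 -c "
from h import *
print(arm.get_state()['joint_pos'].round(2))
go(.4374,-.3254,.18,175.3)
"

```

```text
[ 0.94  0.29 -0.46  1.83  0.14  1.07  1.67]
t 32.07 pos [ 0.434  -0.3234  0.2254] w 0.045 F [ 0.8  0.1 -0.8] -> [-0.41, -0.09, 4.54] [0.1, -0.3, -14.2] len 4.6
```

>>> arm_command(
  series=[
    [[-0.4,-0.1,0],[0,0,-7]],
    [[-0.4,-0.1,0.5],[0,0,-14]],
    [[-0.4,-0.1,2],[0,0,-14.2]],
    [[-0.4,-0.1,3.5],[0,0,-14.2]],
    [[-0.4,-0.1,4.5],[0,0,-14.2]],
  ],
)

```text
time_s: 32.48
tcp_pos: [0.4364, -0.3244, 0.1797]
orientation: [-0.003, 0.041, 0.999, 0.002]
ft_force: [0.4, 0.4, -0.5]
gripper_width: 0.0444
```

```bash
python3 -c "
from h import *
go(.4374,-.3254,.136,175.3)
snap('scene','s19.png',(230,120,310,190),9)
go(.4374,-.3254,.136,175.3)
"

```

```text
t 32.48 pos [ 0.4364 -0.3244  0.1797] w 0.0444 F [ 0.4  0.4 -0.5] -> [-0.14, -0.1, 4.37] [0.2, -0.4, 0.0] len 4.4
t 32.53 pos [ 0.4354 -0.324   0.1779] w 0.0449 F [-0.1  0.6 -1.4] -> [-0.25, -0.15, 4.19] [0.3, -0.5, 0.0] len 4.2
```

View pics/s19.png

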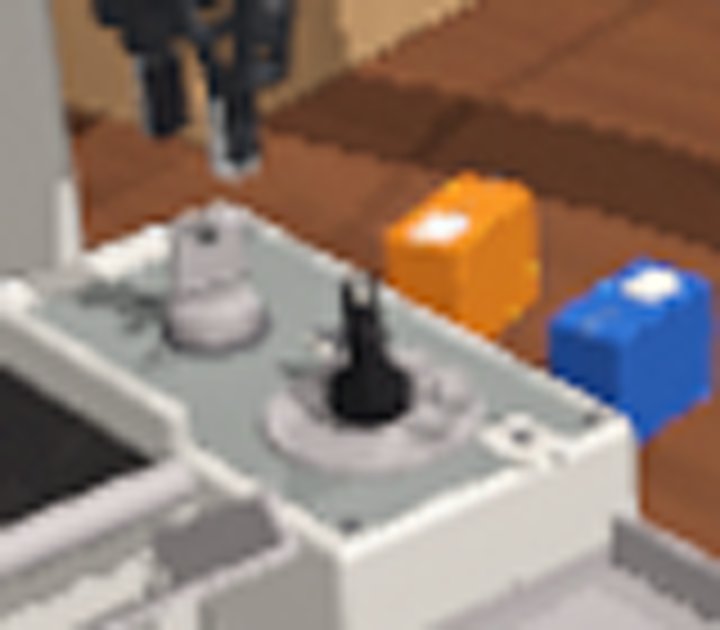

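>>> arm_command(
  series=[
    [[-0.2,-0.1,1],[0,0,0]],
    [[-0.2,-0.1,2],[0,0,0]],
    [[-0.2,-0.1,3],[0,0,0]],
    [[-0.2,-0.1,3.8],[0,0,0]],
    [[-0.2,-0.1,4.1],[0,0,0]],
  ],
)

```text
time_s: 32.95
tcp_pos: [0.4362, -0.3245, 0.1353]
orientation: [-0.005, 0.041, 0.999, 0.003]
ft_force: [-0.0, -0.2, 0.7]
gripper_width: 0.0448
```

```bash
python3 -c "
from h import *
go(.4374,-.3254,.137,175.3)
snap('scene','s20.png',(230,120,310,190),9)
"

```

```text
t 32.95 pos [ 0.4362 -0.3245  0.1353] w 0.0448 F [-0.  -0.2  0.7] -> [-0.12, -0.08, -0.17] [0.3, -0.6, 0.0] len 0.2
```

View pics/s20.png

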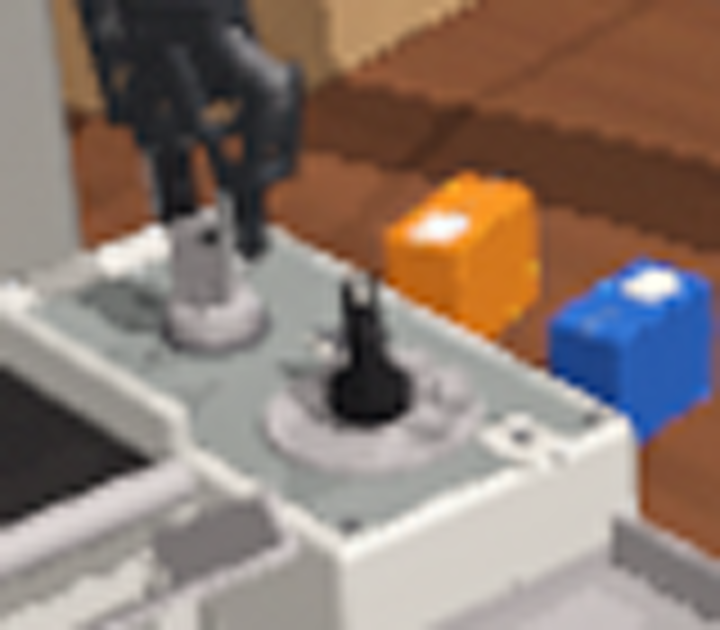

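>>> arm_command(
  series=[
    [[-0.1,-0.1,0],[0,0,0]],
    [[-0.1,-0.1,0],[0,0,0]],
    [[-0.1,-0.1,0],[0,0,0]],
    [[-0.1,-0.1,0],[0,0,0]],
    [[-0.1,-0.1,0],[0,0,0]],
  ],
  grip=1,
  force=70,
)

```text
time_s: 33.42
tcp_pos: [0.4376, -0.3288, 0.136]
orientation: [-0.004, 0.042, 0.999, 0.001]
ft_force: [1.1, -5.7, -3.7]
gripper_width: 0.0071
```

```bash
python3 -c "
from h import *
go(.4374,-.3254,.1353,175.3)
print(arm.get_state()['moment'].round(2))
snap('scene','s21.png',(230,120,310,190),9)
"

```

```text
t 33.42 pos [ 0.4376 -0.3288  0.136 ] w 0.0071 F [ 1.1 -5.7 -3.7] -> [0.05, 0.34, 0.07] [0.1, -0.5, -0.1] len 0.3
[-1.29 -0.27  0.01]
```

View pics/s21.png

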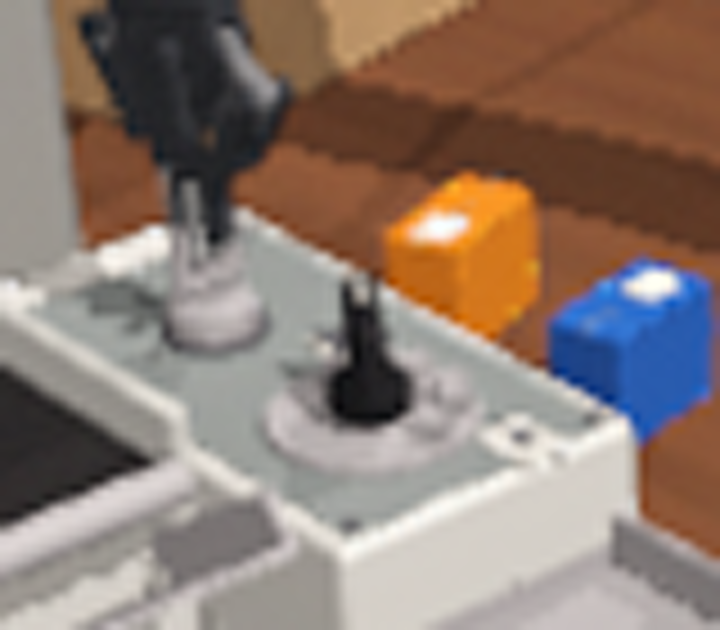

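>>> arm_command(
  series=[
    [[0,0,0],[0,0,6]],
    [[0,0,0],[0,0,12]],
    [[0,0,0],[0,0,18]],
    [[0,0,0],[0,0,24]],
    [[0,0,0],[0,0,30]],
  ],
)

```text
time_s: 33.88
tcp_pos: [0.4376, -0.3295, 0.136]
orientation: [-0.004, 0.301, 0.954, -0.0]
ft_force: [1.0, -2.5, -4.3]
gripper_width: 0.0071
```

```bash
python3 -c "
from h import *
go(.4376,-.3288,.1358,175.3)
print(arm.get_state()['moment'].round(2))
"

```

```text
t 33.88 pos [ 0.4376 -0.3295  0.136 ] w 0.0071 F [ 1.  -2.5 -4.3] -> [0.04, 0.06, 0.02] [-0.1, -0.4, -30.4] len 0.1
[-0.25 -0.25  0.07]
```

>>> arm_command(
  series=[
    [[0,0,0],[0,0,6]],
    [[0,0,0],[0,0,12]],
    [[0,0,0],[0,0,18]],
    [[0,0,0],[0,0,24]],
    [[0,0,0],[0,0,30]],
  ],
)

```text
time_s: 34.3
tcp_pos: [0.4374, -0.3299, 0.136]
orientation: [-0.003, 0.54, 0.842, -0.002]
ft_force: [0.2, -2.2, -3.1]
gripper_width: 0.0068
```

```bash
python3 -c "
from h import *
go(.4376,-.3295,.1358,175.3)
print(arm.get_state()['moment'].round(2))
snap('scene','s22.png',(230,120,310,190),9)
"

```

```text
t 34.3 pos [ 0.4374 -0.3299  0.136 ] w 0.0068 F [ 0.2 -2.2 -3.1] -> [0.03, 0.03, 0.02] [-0.2, -0.4, -60.7] len 0.1
[-0.12 -0.1   0.17]
```

View pics/s22.png

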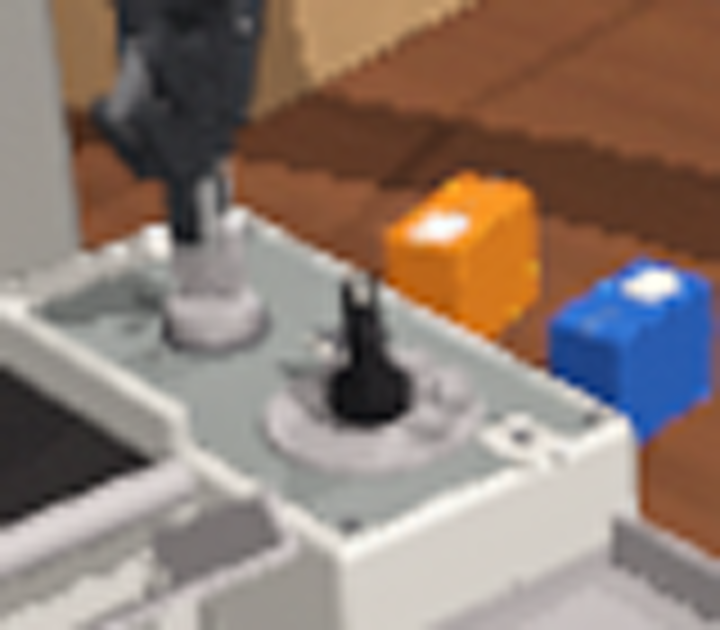

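>>> arm_command(
  series=[
    [[0,0,0],[0,0,6]],
    [[0,0,0],[0,0,12]],
    [[0,0,0],[0,0,17]],
    [[0,0,0],[0,0,20]],
    [[0,0,0],[0,0,22]],
  ],
)

```text
time_s: 34.77
tcp_pos: [0.4372, -0.3301, 0.136]
orientation: [-0.003, 0.692, 0.722, -0.003]
ft_force: [-1.5, -2.1, -2.2]
gripper_width: 0.0073
```

```bash
python3 -c "
from h import *
go(.4376,-.3295,.1358,175.3)
print(arm.get_state()['moment'].round(2))
"

```

```text
t 34.77 pos [ 0.4372 -0.3301  0.136 ] w 0.0073 F [-1.5 -2.1 -2.2] -> [0.06, 0.05, 0.02] [-0.3, -0.3, -82.8] len 0.1
[-0.1  -0.11  0.52]
```

>>> arm_command(
  series=[
    [[0,0,0],[0,0,0.7]],
    [[0,0,0],[0,0,1.4]],
    [[0,0,0],[0,0,2]],
    [[0,0,0],[0,0,2]],
    [[0,0,0],[0,0,2]],
  ],
)

```text
time_s: 35.18
tcp_pos: [0.4371, -0.3303, 0.136]
orientation: [-0.003, 0.703, 0.711, -0.003]
ft_force: [-0.9, -2.5, -2.9]
gripper_width: 0.007
```

```bash
python3 -c "
from h import *
go(.4376,-.3295,.1358,175.3)
print(arm.get_state()['moment'].round(2))
"

```

```text
t 35.18 pos [ 0.4371 -0.3303  0.136 ] w 0.007 F [-0.9 -2.5 -2.9] -> [0.08, 0.05, 0.02] [-0.4, -0.3, -84.7] len 0.1
[-0.29 -0.01  1.07]
```

>>> arm_command(
  series=[
    [[0,0,0],[0,0,-6]],
    [[0,0,0],[0,0,-12]],
    [[0,0,0],[0,0,-18]],
    [[0,0,0],[0,0,-24]],
    [[0,0,0],[0,0,-30]],
  ],
)

```text
time_s: 35.6
tcp_pos: [0.4374, -0.3299, 0.136]
orientation: [-0.003, 0.494, 0.869, -0.001]
ft_force: [1.0, -1.1, -3.5]
gripper_width: 0.007
```

>>> arm_command(
  series=[
    [[0,0,0],[0,0,0]],
    [[0,0,0],[0,0,0]],
    [[0,0,0],[0,0,0]],
    [[0,0,0],[0,0,0]],
    [[0,0,0],[0,0,0]],
  ],
  grip=-0.05,
)

```text
time_s: 36.02
tcp_pos: [0.4376, -0.3299, 0.1363]
orientation: [-0.003, 0.495, 0.869, -0.001]
ft_force: [0.3, 0.9, -0.0]
gripper_width: 0.0449
```

>>> arm_command(
  series=[
    [[0,0,-0.5],[0,0,0]],
    [[0,0,-2],[0,0,0]],
    [[0,0,-4],[0,0,0]],
    [[0,0,-7],[0,0,0]],
    [[0,0,-10],[0,0,0]],
  ],
)

```text
time_s: 36.43
tcp_pos: [0.4379, -0.3295, 0.2373]
orientation: [-0.004, 0.495, 0.869, -0.001]
ft_force: [0.5, -0.3, -0.1]
gripper_width: 0.0447
```

```bash
python3 -c "
from h import *
go(.25,-.45,.26,90)
"

```

```text
t 36.43 pos [ 0.4379 -0.3295  0.2373] w 0.0447 F [ 0.5 -0.3 -0.1] -> [-0.79, -22.32, -2.16] [-0.4, -0.2, 30.6] len 22.4
```

>>> arm_command(
  series=[
    [[0,-3,-0.5],[0,0,0]],
    [[0,-7,-1],[0,0,0]],
    [[0,-11,-1],[0,0,0]],
    [[0,-15,-1],[0,0,0]],
    [[0,-18,-1],[0,0,0]],
  ],
)

```text
time_s: 36.85
tcp_pos: [0.2799, -0.4228, 0.2491]
orientation: [-0.004, 0.497, 0.868, -0.002]
ft_force: [0.2, -0.3, -0.6]
gripper_width: 0.0449
```

>>> arm_command(
  series=[
    [[0,0,0],[0,0,0]],
    [[0,0,0],[0,0,0]],
    [[0,0,0],[0,0,0]],
    [[0,0,0],[0,0,0]],
    [[0,0,0],[0,0,0]],
  ],
)

```text
time_s: 37.27
tcp_pos: [0.2816, -0.4218, 0.2491]
orientation: [-0.003, 0.495, 0.869, -0.001]
ft_force: [-1.2, 0.9, -0.4]
gripper_width: 0.0451
```

```bash
python3 -c "
from h import *
overlay('scene','s23.png',(230,120,310,190),9,(-.0855,-.076),(-.086,-.191),sa=1.047,ka=.8)
overlay('top','t23.png',(400,205,510,270),7,(-.0855,-.076),(-.086,-.191),sa=1.047,ka=.8)
snap('top','t24.png'); im=snap('scene','s24.png')
im=arm.grab_frame('top')
for r in rects(im,.067,thr=170,box=(235,160,315,264)): print('tote',np.round(r,1))
print(arm.get_state()['tcp_pos'])
"

```

```text
tote [414.4 235.7  77.4  43.2 -10.3]
tote [427.8 324.6  77.5  43.   -9.8]
tote [507.6 218.6  79.3  42.9  -9.4]
tote [520.8 307.2  78.   42.8 -10.9]
tote [602.4 198.   77.5  43.8 -10.1]
[ 0.28045529 -0.42244108  0.24901325]
```

View pics/s23.png

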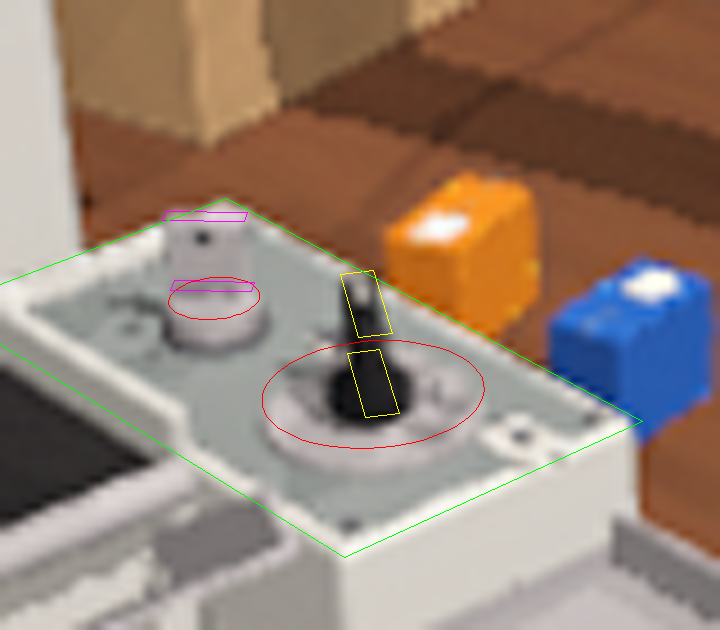

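View pics/t23.png

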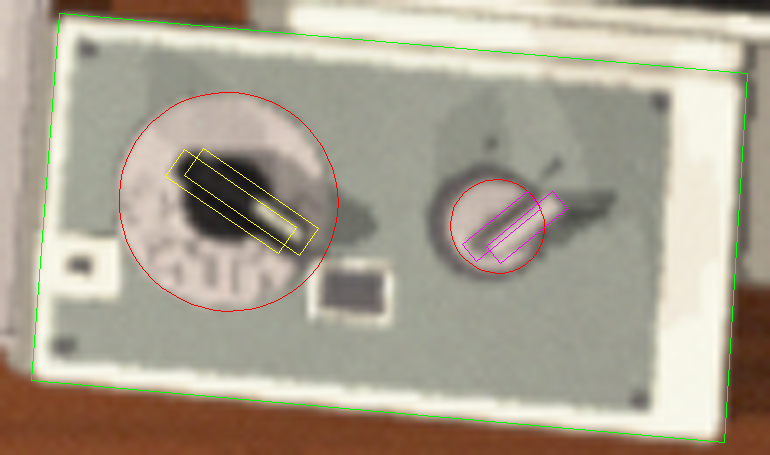

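View pics/t24.png

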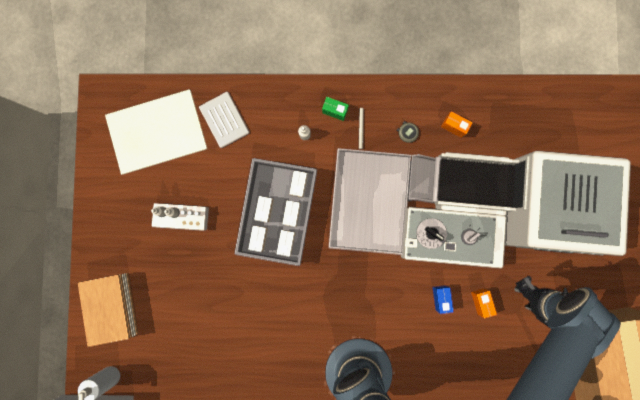

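View pics/s24.png

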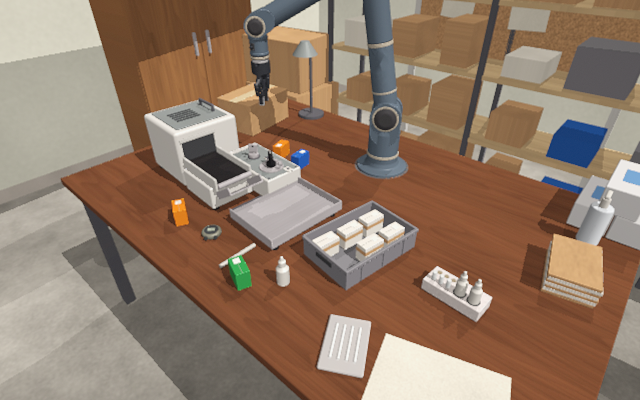

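```bash
python3 -c "
from h import *
arm.finish_job(); print(arm.get_state()['time_s'])"

```

```text
the job is handed in; nothing more can be done
the job is handed in; nothing more can be done
```

The job is done and handed in at about 37.5 s of the 210 s allowed. I moved all five cartons from the catch tray into the tote, set the selector to the large-carton plate, and then turned the key to START and released it to RUN.

**Last checks, from the final pictures:**
- **Cartons:** all five stand in one layer in the tote with gaps between them, and the tray is empty.
- **Selector:** the knob was pulled up about 13 mm, turned 60° anticlockwise and lowered. It points at the large-carton plate and is back at its original height, with no spring force left when I let go.
- **Key:** it stopped firmly at START (85° of tool turn, 1.07 N m). After release it sits at the 0.8 rad RUN position.
- **Bystanders:** the rack, bottle, stopwatch and pen look unmoved by eye.
- **Robot:** the gripper is clear of everything.

**Two readings disagreed:**
- In the scene pictures the fingertips sat about 20 mm higher than the given tip distance, so I gripped the knob and key lower, watching the force.
- The key's axis was about 4 mm off my first estimate. The grip centred on it with about 6 N of side force.

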